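Set sprung calipers to the marks on a flip-over sizing gauge

TASK

Turn the sizing gauge's hinged wooden leaf fully over, like a page, so that the face with the two raised steel marker strips lies upward. Then pick up the sprung calipers from their cradle, squeeze them until one tip stands over each strip, just above the strips and not resting on them, and finish while still holding the calipers level and steady there, at that gap. Leave the other things on the bench where they are.

Things in the scene. Friction and masses are not known exactly. Their poses are not given: they have to be found in the camera images.
- gauge: fixed stand of the sizing gauge: dark wood base plate 130 x 180 x 12 mm (x -55 to 75 mm) with hinge posts along its middle and rubber feet 30 mm high under the leaf's two resting places. Origin on the bench under the hinge line; x runs along the hinge, roughly away from the robot, y left, z up. The hinge line is 34 mm above the bench.
- leaf (a joint): turn of the leaf about the hinge (rad): 0 = flat on the stand's left (+y), pi/2 = upright, 3.14 = fully over, flat on the right; may start a little raised. Stiff hinge: it stays where it is left; 1 to 3 N at the handle turns it. The leaf: pale wood, 100 (along x, -40 to 60) x 84 x 8 mm, mid-plane on the hinge line, 7 to 91 mm from it.
- handle (a point): grip point on the axis of the leaf's handle: a round wooden rod 12 mm thick, parallel to the hinge and 92 mm from it, on the leaf's free edge, sticking out 75 mm past the leaf's end on the robot's side. The point is 45 mm past the leaf's end, at x -85 mm of the stand. Pinched from above, the rod turns between the fingers as the leaf swings.
- strip_fixed (a point): middle of the outer face of the fixed marker strip, on the leaf's face that is underneath at the start: steel, 16 mm along the hinge, 6 mm wide, 3 mm high, 22 mm from the hinge line, at x 20 mm of the stand. With the leaf over, its face is 41 mm above the bench.
- strip_moving (a point): middle of the outer face of the second marker strip: same size and height, parallel, farther from the hinge; clamped 24 to 45 mm (centre to centre) from the first, differently each time; it does not slide. A wider 14 x 12 mm foot at its far end rides a dark track. Frame of both strips: x along the hinge, y from hinge to handle, z into the leaf (down when the leaf is over).
- calipers: steel sprung calipers like large tweezers, 0.1 kg, balanced at the pads, level on the cradle: rear bow, arms 12 mm high, bent-down tips. Origin between the grip pads at the arms' underside (34 mm up at start); x to the tips, y left, z up. Pads: outside of the arms, 30 long, 20 high, centred at x 0, z 6 mm; parallel at 0.06 rad. Tips 75 mm ahead of the pads, ending 26 mm below the origin.
- jaw_l (a joint): turn (rad) of the left (+y) jaw arm about its pivot at (-85, +12) mm in the calipers' frame: 0 = sprung open, grows as squeezed, stop at 0.14. With both jaws at q, tip gap = 2*(12 + 18 cos q - 160 sin q) mm (60 at 0, 22 at 0.12) and width over the grip pads = about 2*(12 + 16 cos q - 85 sin q) mm (56 at 0, 35 at 0.12). Sprung: each pad needs 9 N to start, 16 N at 0.12.
- jaw_r (a joint): turn (rad) of the right (-y) jaw arm about its pivot at (-85, -12) mm in the calipers' frame: 0 = sprung open, grows as squeezed, stop at 0.14. With both jaws at q, tip gap = 2*(12 + 18 cos q - 160 sin q) mm (60 at 0, 22 at 0.12) and width over the grip pads = about 2*(12 + 16 cos q - 85 sin q) mm (56 at 0, 35 at 0.12). Sprung: each pad needs 9 N to start, 16 N at 0.12.
- tip_l (a point): lower end of the left arm's tip (5 mm thick round point)
- tip_r (a point): lower end of the right arm's tip (5 mm thick round point)
- cradle: fixed dark wooden cradle: base plate 165 x 90 x 8 mm and two cross bars 10 mm thick, 85 mm wide, tops 34 mm above the bench, at x -95 mm (under the bow) and 45 mm (under the arms). Origin on the bench under the calipers' origin at the start (within 6 mm), axes alike.
- bowl: bystander: turned wooden bowl, 90 mm across, 45 mm high
- wax: bystander: plain steel can, 66 mm across, 60 mm high
- gouge: bystander: wood-handled turning tool lying flat, 260 mm long
- mallet: bystander: hammer with a wooden handle lying flat, 260 mm long
- pencil: bystander: dark wooden pencil lying flat, 130 mm long, 8 mm thick
- finial: bystander: small turned wooden finial, 36 mm across, 44 mm high, standing beyond the cradle
- offcut: bystander: wooden offcut 35 x 60 x 22 mm, beyond the gauge's stand
Mind the look-alikes: they are no part of the job. Leave any red look-alike of the calipers alone.

How it is judged:
By the outcome, as a careful person would: the job done as asked, in the order asked, and still so for the second after the job is handed in, while the arm keeps its last pose, push and grip.
It also fails if it takes over 54 s, if anything falls off the work surface, if the arm or the gripper's body presses on something with over 40 N, if the wrist force passes 120 N, or if a joint passes its speed limit or range.

ROBOT

A 6-joint arm with a two-finger parallel gripper is mounted at the origin on the work surface. World frame = base frame: x ahead of the robot, y to its left, z up, the work surface at z = 0. Lengths are in m, angles in rad, forces in N, time in s.
With the tool pointing down it reaches from about 0.35 to 0.775 m from the base axis. Payload 5.5 kg.
Tool frame: the origin (TCP) lies at the centre of the arm's flange, where the gripper is bolted on; the fingertips stand 173 mm ahead of it and the grasp point (between the pads) lies 155 mm ahead of it; z points along the fingers, x is the direction in which the jaws open and shut, and the axes are right-handed (so a half turn about z gives the same grasp; the last joint's range is limited). The gripper opens to 85 mm and grips with 20 to 120 N. Pads are 22 mm wide; open, the fingers measure 114 mm over their backs; the gripper's body (76 mm by 85 mm) begins 54 mm behind the grasp point. The pads swing forward as they close: fully open they stand 13 mm farther back than shut.
Start: joints at [-1.381, 0.313, 0.046, 1.304, 0, 1.431], TCP at [0.186, -0.544, 0.405] pointing down, gripper open.
Joint ranges: [-2.76, 2.76], [-0.86, 1.69], [-1.03, 1.26], [-2.2, 2.34], [-1.47, 1.5], [-3.14, 3.14]. Speed limits (rad/s): [2.57, 2.57, 3.14, 3.14, 3.14, 3.14].

INTERFACE

Orientations are given as [roll, pitch, yaw] about the fixed x, y, z axes, in that order (R = Rz(yaw) Ry(pitch) Rx(roll)).
In Python, from workcell import bot gives the robot as it stands.
- The arm moves only by the tool carry_out, never from a script. Its argument "moves" is a list of rows, each a list of 4 numbers: the shift along the tool's x, y, z in units of 25 mm (1.0 is 25 mm), then the turn about the tool's z in units of 6 degrees (1.0 is 6 degrees). In form: [[x, y, z, spin], ...]. A call has 1 to 8 rows; each row shifts and turns the commanded pose from where the row before left it, along the tool's axes as they then stand; what a row does not reach is not made up. A row lasts 1/10 s, in which the tool goes at most 50 mm and 8.59 degrees, less where a joint would pass 70% of its speed; a pose out of reach is approached as far as the arm can. A call is refused whole if a number of a shift passes 1 or a number of a turn 1, either way. A call with a gripper value outside its range is refused whole. "grip" is the closure in counts, from 0 (fully open) to 255 (shut), set as the call begins (left out, the last holds). The fingers move at their own pace and stop on an object; "force" is the grip in N (left out, the last holds). Time passes only in rows, so rows that do not move let the fingers close. It gives the time, the measured TCP pose, the force and the opening at its end, in the units of the state.
- bot.observe(): the state, without advancing time (a new reading comes with each control period).
- bot.grab_frame(name): name is "side" or "top"; returns a dict with "img" (420x560x3 uint8, blue, green, red), "mtx" (3x3 intrinsics, pixels), "D" ([k1, k2, p1, p2, k3] as OpenCV has them; the pictures are not rectified), "eye" and "orientation" of the camera in the world. Camera axes: x right, y down, z forward; pixel columns grow to the right and rows downward; lengths in m; the calibration is good to about 2 mm. A picture is of the moment at which its call begins. There is no depth.
- bot.sign_off(): hands the job in, once; it reports no verdict.
Trained networks look in the newest picture that a camera, given by its name, has taken for a name from the list of things; names that differ only in an ending like _2 or _b are one class to them, and where a whole thing is asked for, a point or a joint stands for the part that bears it (a point fixed in the world has none). Each returns a list of dicts, best first, with "score" (0 to 1); they miss things now and then, are a little off and sometimes report something else, mostly with a low value. They report only what shows in the picture. A call takes as long as a camera call. They do not tell look-alikes from the thing itself.
- bot.look_for(label, camera): "position" ([column, row] in pixels, amid what is visible of it).
- bot.outline_of(label, camera): "pixels" (420x560 bool, what is visible of it) and "position" ([column, row] in pixels, amid what is visible of it).
The state is a dict: "t": time; "q": joint angles; "joint_vel": joint speeds; "joint_efforts": joint torques, N m; "tcp_pos": TCP position; "orientation": TCP orientation; "contact_force": force on the tool from outside, world axes, zero at the start; "moment": the same for the moment, N m; "grip_width": finger opening in m.
Only numpy, scipy, OpenCV 4.12 (cv2) and the standard library are available. Lean on these libraries where they do the work, as an engineer would, in place of code of your own. Each camera call takes 0.05 s, during which the arm holds its last target.

## Working session

There is one attempt and no reset: what is moved stays moved. The work goes in short steps, Python scripts to look and compute and a tool call to move; the robot and the scene stay as the last step left them, time stands still between calls to the robot, and variables do not carry over. Pictures are saved under pics/ and viewed, and the job is handed in when it is done.

Besides the shell and the picture viewer there is one more tool, called after ">>>" by a JSON object that holds its "op" and its "data". carry_out: Moves the arm, as the interface text tells. Its arguments: {"type":"object","properties":{"moves":{"type":"array","items":{"type":"array","items":{"type":"number"}}},"grip":{"type":"number"},"force":{"type":"number"}},"required":["moves"]}

```bash
ls; mkdir -p pics
python3 - <<'E'
from workcell import bot
import cv2,numpy as np
s=bot.observe();print(s)
for n in("side","top"):
    f=bot.grab_frame(n);cv2.imwrite(f"pics/{n}0.png",f["img"]);print(n,f["mtx"],f["D"],f["eye"],f["orientation"])
    for l in ["gauge","leaf","handle","strip_fixed","calipers","tip_l","tip_r","cradle","jaw_l"]:
        print(l,[(np.round(d["position"]).tolist(),round(d["score"],2)) for d in bot.look_for(l,n)])
E
```

```text
pics
{'t': 0.0, 'q': array([-1.38059636e+00,  3.14008759e-01,  4.49713850e-02,  1.30360655e+00,
       -3.29634546e-06,  1.43117910e+00]), 'joint_vel': array([-7.08964798e-04, -1.86866353e-03, -3.33821082e-04,  1.14721391e-03,
        1.00766689e-04, -1.97065050e-05]), 'joint_efforts': array([ 7.19571435e-04, -4.80628216e+01,  2.98533046e+01,  1.94080733e-02,
       -2.93429448e-04, -2.07542655e-06]), 'tcp_pos': array([ 0.18616815, -0.5438161 ,  0.40380072]), 'orientation': array([-3.14133880e+00,  1.83007756e-03, -1.24097889e+00]), 'contact_force': array([-0.21667531,  0.82020254,  0.42344379]), 'moment': array([ 0.01982109, -0.02695674,  0.01317753]), 'grip_width': 0.08526428631007346}
side [[390.76834197   0.         285.36360843]
 [  0.         390.76834197 213.36812333]
 [  0.           0.           1.        ]] [-0.06160129  0.          0.          0.          0.        ] [0.39567553 0.81536155 0.56224455] [-2.12767642  0.01069566 -3.01870492]
gauge [([284.0, 187.0], 0.91)]
leaf [([281.0, 186.0], 0.68), ([277.0, 227.0], 0.34)]
handle [([280.0, 186.0], 0.87)]
strip_fixed [([281.
[... 616 characters left out ...]
  447.49143035 205.91985746]
 [  0.           0.           1.        ]] [-0.02440023  0.          0.          0.          0.        ] [ 0.23124285 -0.00797201  1.3364856 ] [-2.93904352e+00  2.32326129e-03 -1.67844693e+00]
gauge [([338.0, 188.0], 0.71), ([319.0, 184.0], 0.51), ([206.0, 205.0], 0.33)]
leaf [([318.0, 188.0], 0.67)]
handle [([317.0, 186.0], 0.78)]
strip_fixed [([277.0, 241.0], 0.74)]
calipers [([197.0, 277.0], 0.66), ([420.0, 184.0], 0.42)]
tip_l [([212.0, 193.0], 0.67), ([196.0, 193.0], 0.45), ([194.0, 294.0], 0.4)]
tip_r [([212.0, 193.0], 0.67), ([196.0, 193.0], 0.45), ([194.0, 294.0], 0.4)]
cradle [([202.0, 202.0], 0.92)]
jaw_l [([195.0, 293.0], 0.47), ([208.0, 202.0], 0.41)]
```

View pics/side0.png

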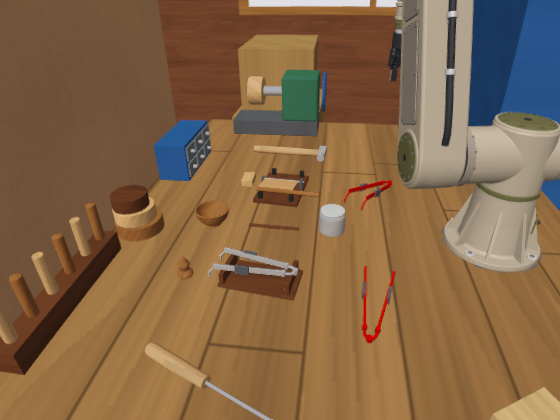

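View pics/top0.png

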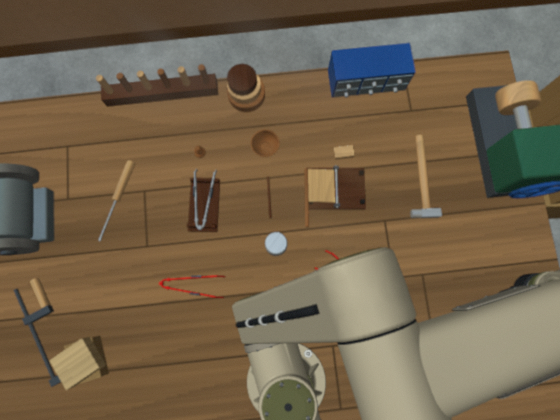

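Run:
```python
import cv2
a=cv2.imread('pics/side0.png');cv2.imwrite('pics/side0z.png',cv2.resize(a[140:300,190:400],None,fx=3.8,fy=3.7,interpolation=cv2.INTER_CUBIC))
a=cv2.imread('pics/top0.png');cv2.imwrite('pics/top0z.png',cv2.resize(a[120:280,170:380],None,fx=3.8,fy=3.7,interpolation=cv2.INTER_CUBIC))
```

```text
(no output)
```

View pics/side0z.png

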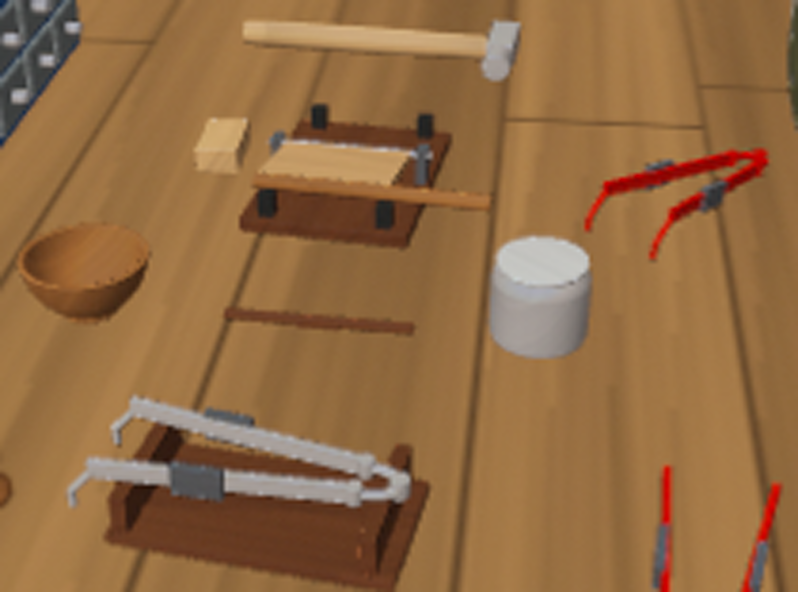

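View pics/top0z.png

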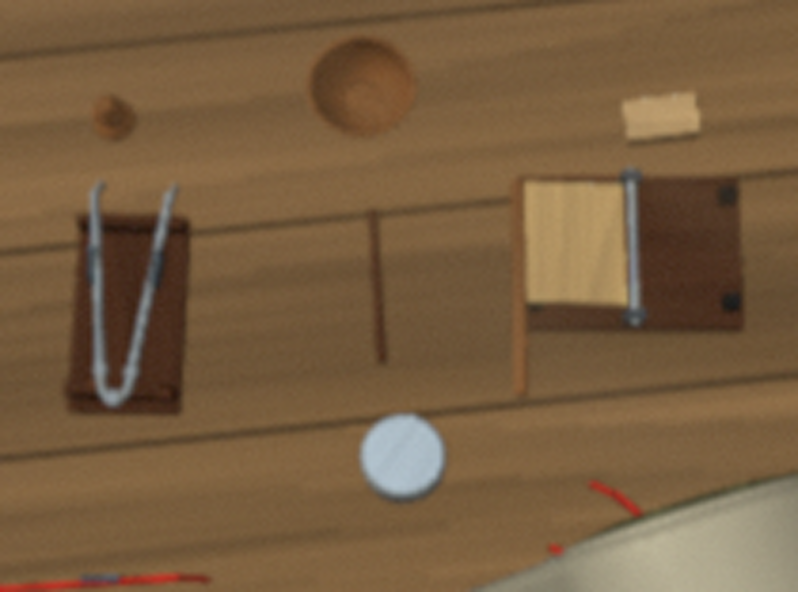

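```bash
cat > h.py <<'E'
import numpy as np,cv2
from scipy.spatial.transform import Rotation as R
from scipy.optimize import least_squares
CAM={"side":([[390.76834197,0,285.36360843],[0,390.76834197,213.36812333],[0,0,1]],[-0.06160129,0,0,0,0],[0.39567553,0.81536155,0.56224455],[-2.12767642,0.01069566,-3.01870492]),
"top":([[447.49143035,0,278.64936243],[0,447.49143035,205.91985746],[0,0,1]],[-0.02440023,0,0,0,0],[0.23124285,-0.00797201,1.3364856],[-2.93904352,2.32326129e-03,-1.67844693])}
def proj(P,c):
    K,D,e,o=CAM[c];M=R.from_euler('xyz',o).as_matrix()
    r,_=cv2.Rodrigues(M.T);t=-M.T@np.array(e)
    return cv2.projectPoints(np.atleast_2d(np.array(P,float)),r,t,np.array(K,float),np.array(D,float))[0][:,0]
def back(px,c,z):
    K,D,e,o=CAM[c];M=R.from_euler('xyz',o).as_matrix()
    u=cv2.undistortPoints(np.array([[px]],float),np.array(K,float),np.array(D,float))[0,0]
    d=M@np.array([u[0],u[1],1]);e=np.array(e);return e+d*(z-e[2])/d[2]
def pose(p,P):
    x,y,a=p;P=np.atleast_2d(P)*1e-3;c,s=np.cos(a),np.sin(a)
    return np.c_[x+c*P[:,0]-s*P[:,1],y+s*P[:,0]+c*P[:,1],P[:,2]]
def zoom(img,c0,r0,w,h,out,f=None,pts=None):
    f=f or min(790/w,590/h)
    a=cv2.resize(img[r0:r0+h,c0:c0+w],None,fx=f,fy=f,interpolation=cv2.INTER_CUBIC)
    for g in range(0,w,10):cv2.putText(a,str(c0+g),(int(g*f),8),0,.3,(255,255,255),1);cv2.line(a,(int((g+.5)*f),9),(int((g+.5)*f),14),(255,255,255),1)
    for g in range(0,h,10):cv2.putText(a,str(r0+g),(0,int((g+.5)*f)+3),0,.3,(255,255,255),1);cv2.line(a,(20,int((g+.5)*f)),(26,int((g+.5)*f)),(255,255,255),1)
    if pts is not None:
        for p in pts:
            q=((p[0]-c0+.5)*f,(p[1]-r0+.5)*f);cv2.drawMarker(a,(int(q[0]),int(q[1])),(0,255,255),0,8,1)
    cv2.imwrite(out,a)
E
python3 - <<'E'
from h import *
s=cv2.imread('pics/side0.png');t=cv2.imread('pics/top0.png')
zoom(s,245,162,80,50,'pics/a1.png');zoom(t,295,160,75,56,'pics/a2.png')
zoom(s,200,240,110,60,'pics/a3.png');zoom(t,180,162,85,75,'pics/a4.png')
E
```

```text
(no output)
```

View pics/a1.png

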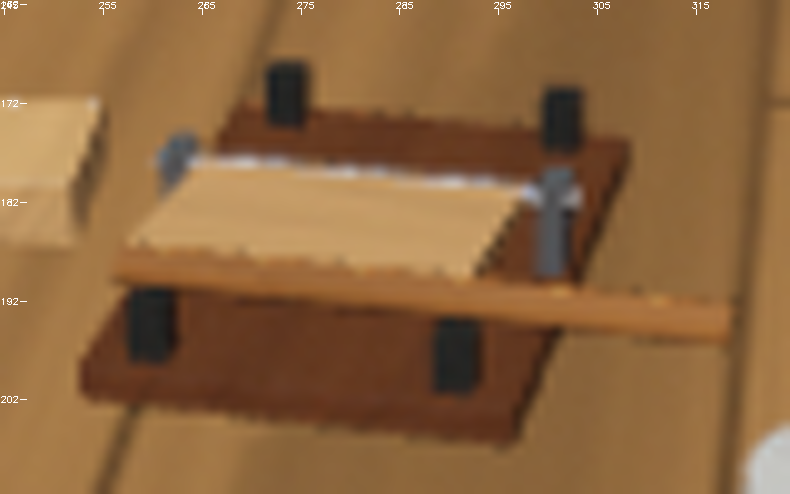

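View pics/a2.png

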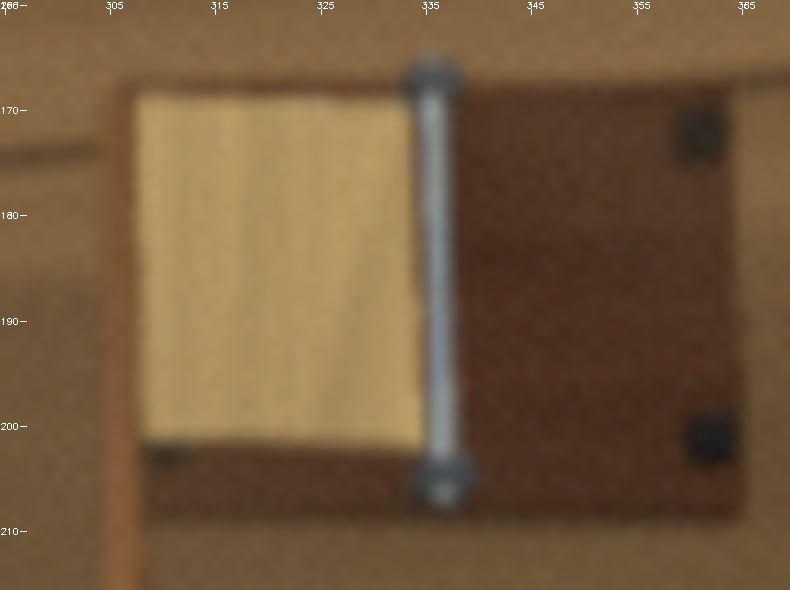

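View pics/a3.png

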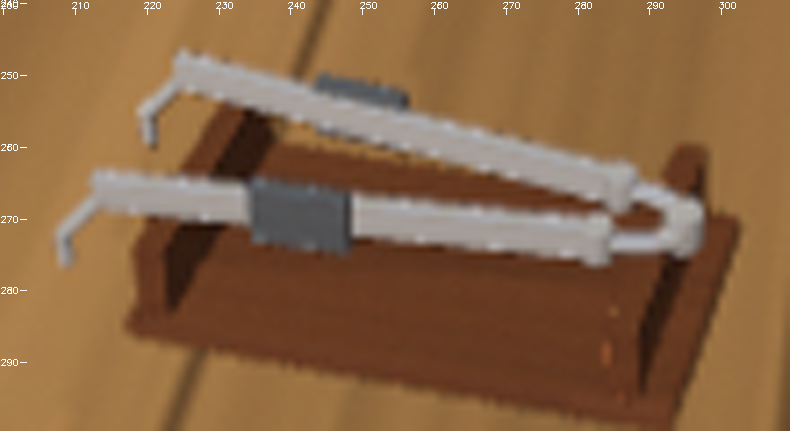

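View pics/a4.png

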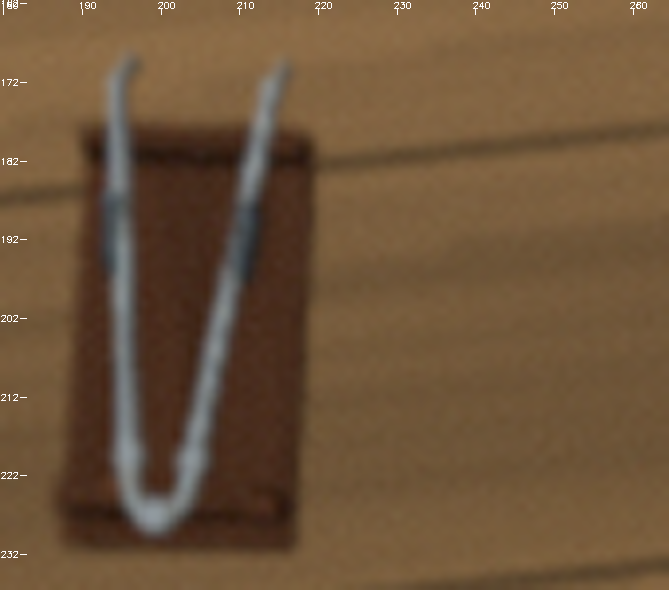

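```bash
cat > fit.py <<'E'
from h import *
def A1(x,y):return (245+x/9.875-.5,162+y/9.875-.5)
def A2(x,y):return (295+x/10.53-.5,160+y/10.53-.5)
def A3(x,y):return (200+x/7.18-.5,240+y/7.18-.5)
def A4(x,y):return (180+x/7.867-.5,162+y/7.867-.5)
def res(p,full=False):
    a=p[3];r=[]
    def L(x,d,h=0):return [x,d*np.cos(a)-h*np.sin(a),34+d*np.sin(a)+h*np.cos(a)]
    T=[('side',[-55,-90,12],A1(628,140)),('side',[75,-90,12],A1(238,103)),('side',[75,90,0],A1(80,392)),('side',[-55,90,0],A1(517,443)),
     ('side',L(-115,92),A1(733,322)),('top',[75,-90,12],A2(730,82)),('top',[-55,-90,12],A2(742,518)),
     ('top',L(-40,88,4),A2(142,444)),('top',L(-40,8,4),A2(425,451)),('side',L(-40,86,4),A1(473,274))]
    for c,P,m in T:r.append(proj(pose(p[:3],P),c)[0]-m)
    def line(c,P,Q,ms):
        u,v=proj(pose(p[:3],[P,Q]),c);n=np.array([-(v-u)[1],(v-u)[0]]);n/=np.linalg.norm(n)
        for m in ms:r.append([n@(np.array(m)-u),0])
    line('top',[-55,0,34],[75,0,34],[A2(433,100),A2(440,450)])
    line('top',L(-115,92),L(60,92),[A2(116,120),A2(122,560)])
    line('side',L(-115,92),L(60,92),[A1(680,316),A1(200,271)])
    return np.array(r) if full else np.ravel(r)
g=least_squares(res,[.4,-.1,0,.0],loss='soft_l1');print('gauge',g.x);print(np.round(res(g.x,True),1).tolist())
def resc(p,full=False):
    T=[('side',[75,30,-26],A3(66,263)),('side',[75,-30,-26],A3(150,145)),('side',[0,28,6],A3(300,216)),
    ('top',[75,30,-26],A4(132,62)),('top',[75,-30,-26],A4(285,68)),('top',[0,28,14],A4(106,232)),('top',[0,-28,14],A4(252,242)),
    ('side',[0,-28,16],A3(362,86))]
    r=[]
    for c,P,m in T:r.append(proj(pose(p[:3],np.array(P)+[0,0,34]),c)[0]-m)
    return np.array(r) if full else np.ravel(r)
c=least_squares(resc,[.4,.2,0],loss='soft_l1');print('cal',c.x);print(np.round(resc(c.x,True),1).tolist())
if __name__=='__main__':np.save('g.npy',g.x);np.save('c.npy',c.x)
E
python3 fit.py
```

```text
gauge [ 0.52917449 -0.21018759 -0.10373691  0.16685571]
[[0.4, -0.3], [0.1, -0.2], [-0.2, 1.3], [0.2, 1.0], [0.2, 0.1], [-0.1, -0.0], [0.6, 0.0], [-0.0, -0.4], [-0.6, -0.2], [-0.2, 0.1], [0.1, 0.0], [-0.2, 0.0], [-0.3, 0.0], [-0.4, 0.0], [0.2, 0.0], [-0.2, 0.0]]
cal [ 0.56345885  0.18656179 -0.15128831]
[[0.2, 0.6], [-0.2, 0.1], [-0.4, 1.1], [0.5, 0.8], [0.4, 0.8], [-0.0, -0.2], [0.2, -0.7], [0.0, -0.7]]
```

```bash
cat > plan.py <<'E'
from h import *
def rows(target,yaw=None,o=None,n=None,z=None):
    from workcell import bot
    s=bot.observe();p=s['tcp_pos'];y0=s['orientation'][2]
    d=np.array(target)-p
    spin=0
    if yaw is not None: spin=-((yaw-y0+np.pi)%(2*np.pi)-np.pi)
    c,si=np.cos(y0),np.sin(y0)
    t=np.array([c*d[0]+si*d[1],si*d[0]-c*d[1],-d[2]])/.025
    print('tcp',p.round(4),'ori',s['orientation'].round(4),'F',s['contact_force'].round(1),'w',round(s['grip_width'],4),'t',round(s['t'],2),'total tool units (at current yaw)',t.round(2),'spin units',round(np.degrees(spin)/6,2))
E
python3 - <<'E'
from plan import *
g=np.load('g.npy');c=np.load('c.npy');a=g[3]
h=pose(g[:3],[-85,92*np.cos(a),34+92*np.sin(a)])[0];print('handle',h)
rows([h[0],h[1],.31],g[2]-np.pi/2)
rows([h[0],h[1],h[2]+.155])
for n,px,z in(('wax',(276,243),.06),('redtip',(328,252),.02),('bowl',(266,144),.02)):print(n,back(px,'top',z))
E
```

```text
handle [ 0.45402582 -0.11115118  0.0492796 ]
tcp [ 0.1862 -0.544   0.4047] ori [ 3.1416e+00 -1.0000e-04 -1.2410e+00] F [-0.6 -0.3 -0.6] w 0.0853 t 1.0 total tool units (at current yaw) [-12.91 -15.74   3.79] spin units 4.14
tcp [ 0.1862 -0.544   0.4047] ori [ 3.1416e+00 -1.0000e-04 -1.2410e+00] F [-0.6 -0.3 -0.6] w 0.0853 t 1.0 total tool units (at current yaw) [-12.91 -15.74   8.02] spin units 0.0
wax [ 0.38522821 -0.01399847  0.06      ]
redtip [ 0.34710426 -0.16345095  0.02      ]
bowl [ 0.6989688  -0.01609051  0.02      ]
```

>>> {"op": "carry_out", "data": {"moves": [[-0.8,-0.98,0.2,0],[-0.8,-0.98,0.2,0],[-0.8,-0.98,0.2,0],[-0.8,-0.98,0.2,0],[-0.8,-0.98,0.2,0],[-0.8,-0.98,0.2,0],[-0.8,-0.98,0.2,0],[-0.8,-0.98,0.2,0]], "grip": 90, "force": 30}}

```text
t: 1.8
tcp_pos: [0.3203, -0.328, 0.3647]
orientation: [-3.141, -0.001, -1.241]
contact_force: [0.8, -0.3, 0.5]
grip_width: 0.0551
```

>>> {"op": "carry_out", "data": {"moves": [[-0.8,-0.98,0.2,0],[-0.8,-0.98,0.2,0],[-0.8,-0.98,0.2,0],[-0.8,-0.98,0.2,0.8],[0,0,0,0.8],[0,0,0,0.8],[0,0,0,0.8],[0,0,0,0.9]]}}

```text
t: 2.6
tcp_pos: [0.3868, -0.2216, 0.3448]
orientation: [-3.141, -0.0, -1.673]
contact_force: [0.1, -0.1, 0.3]
grip_width: 0.0554
```

Run:
```python
from plan import *
g=np.load('g.npy');a=g[3]
h=pose(g[:3],[-85,92*np.cos(a),34+92*np.sin(a)])[0]
rows([h[0],h[1],h[2]+.155],g[2]-np.pi/2)
```

```text
tcp [ 0.3868 -0.2216  0.3448] ori [-3.1413e+00 -3.0000e-04 -1.6735e+00] F [ 0.1 -0.1  0.3] w 0.0554 t 2.6 total tool units (at current yaw) [-4.67 -2.22  5.62] spin units 0.01
```

>>> {"op": "carry_out", "data": {"moves": [[-0.94,-0.44,0.5,0],[-0.94,-0.44,0.5,0],[-0.93,-0.44,0.5,0],[-0.93,-0.45,0.5,0],[-0.93,-0.45,0.5,0],[0,0,0.5,0]]}}

```text
t: 3.2
tcp_pos: [0.4546, -0.1092, 0.2694]
orientation: [-3.14, 0.0, -1.667]
contact_force: [0.0, -0.3, -0.3]
grip_width: 0.0551
```

Run:
```python
from plan import *
from workcell import bot
g=np.load('g.npy');a=g[3]
h=pose(g[:3],[-85,92*np.cos(a),34+92*np.sin(a)])[0]
rows([h[0],h[1],h[2]+.155],g[2]-np.pi/2)
s=bot.grab_frame('side')['img'];t=bot.grab_frame('top')['img']
zoom(s,240,110,120,90,'pics/b1.png')
```

```text
tcp [ 0.4546 -0.1092  0.2694] ori [-3.1404e+00  4.0000e-04 -1.6670e+00] F [ 0.  -0.3 -0.3] w 0.0551 t 3.2 total tool units (at current yaw) [0.08 0.02 2.61] spin units 0.07
```

View pics/b1.png

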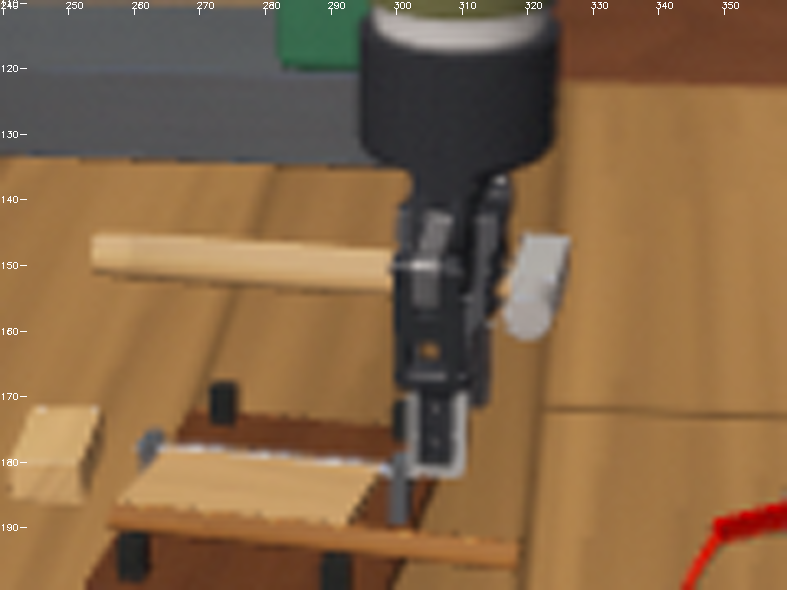

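Fingers straddle the rod line above it, with pads around (306,175) px and the rod's free part around (310,193). Lowering and pinching.

>>> {"op": "carry_out", "data": {"moves": [[0.08,0.02,0.5,0],[0,0,0.6,0],[0,0,0.6,0],[0,0,0.5,0],[0,0,0.4,0],[0,0,0,0]]}}

```text
t: 3.9
tcp_pos: [0.4523, -0.1133, 0.204]
orientation: [3.14, 0.0, -1.671]
contact_force: [-0.7, -0.4, 0.3]
grip_width: 0.0556
```

>>> {"op": "carry_out", "data": {"moves": [[0,0,0,0],[0,0,0,0],[0,0,0,0],[0,0,0,0],[0,0,0,0],[0,0,0,0]], "grip": 235, "force": 25}}

```text
t: 4.5
tcp_pos: [0.4531, -0.1119, 0.2052]
orientation: [-3.14, 0.004, -1.669]
contact_force: [1.3, 7.4, 1.7]
grip_width: 0.0109
```

Run:
```python
from plan import *
from workcell import bot
g=np.load('g.npy');a=g[3]
s0=bot.observe();print(s0['tcp_pos'],s0['orientation'],s0['contact_force'],s0['grip_width'])
s=bot.grab_frame('side')['img'];t=bot.grab_frame('top')['img']
zoom(s,240,130,100,75,'pics/c1.png')
h0=[92*np.cos(a),92*np.sin(a)]
# rows for swing, tool x = -stand y ; tool z = down
th=a
for i in range(40):
    n=min(th+np.radians(6),np.pi)
    print(i,round(np.degrees(n),1),np.round(np.array([-(np.cos(n)-np.cos(th)),-(np.sin(n)-np.sin(th))])*92/25,2))
    th=n
    if n>=np.pi:break
```

```text
[ 0.45314206 -0.11186047  0.20519985] [-3.13983742  0.00415463 -1.66907491] [1.29327501 7.44459102 1.66611971] 0.010898107195133523
0 15.6 [ 0.08 -0.38]
1 21.6 [ 0.12 -0.37]
2 27.6 [ 0.16 -0.35]
3 33.6 [ 0.2  -0.33]
4 39.6 [ 0.23 -0.31]
5 45.6 [ 0.26 -0.28]
6 51.6 [ 0.29 -0.25]
7 57.6 [ 0.31 -0.22]
8 63.6 [ 0.34 -0.19]
9 69.6 [ 0.35 -0.15]
10 75.6 [ 0.37 -0.12]
11 81.6 [ 0.38 -0.08]
12 87.6 [ 0.38 -0.04]
13 93.6 [0.39 0.  ]
14 99.6 [0.38 0.04]
15 105.6 [0.38 0.08]
16 111.6 [0.37 0.12]
17 117.6 [0.35 0.16]
18 123.6 [0.33 0.2 ]
19 129.6 [0.31 0.23]
20 135.6 [0.28 0.26]
21 141.6 [0.25 0.29]
22 147.6 [0.22 0.31]
23 153.6 [0.19 0.34]
24 159.6 [0.15 0.35]
25 165.6 [0.12 0.37]
26 171.6 [0.08 0.38]
27 177.6 [0.04 0.38]
28 180.0 [0.   0.16]
```

View pics/c1.png

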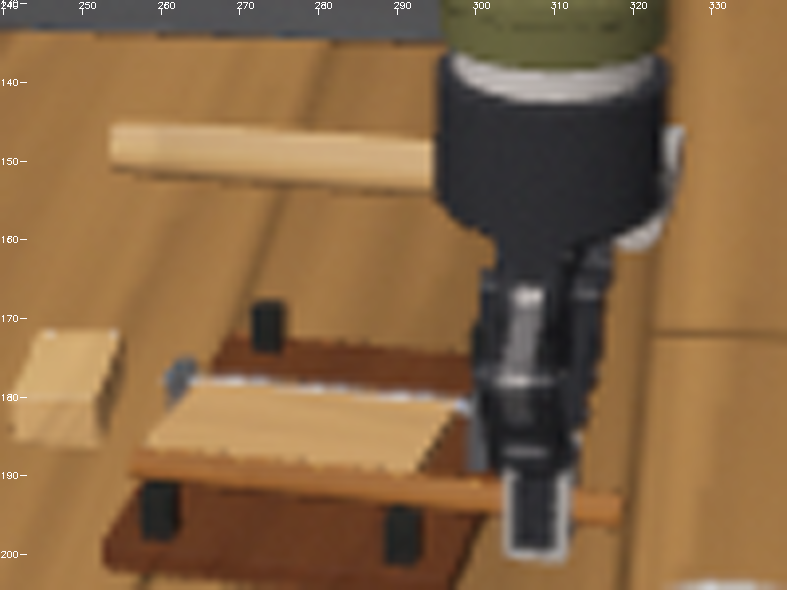

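>>> {"op": "carry_out", "data": {"moves": [[0.08,0,-0.38,0],[0.12,0,-0.37,0],[0.16,0,-0.35,0],[0.2,0,-0.33,0],[0.23,0,-0.31,0],[0.26,0,-0.28,0],[0.29,0,-0.25,0],[0.31,0,-0.22,0]]}}

```text
t: 5.4
tcp_pos: [0.4488, -0.1502, 0.2693]
orientation: [-3.138, 0.013, -1.666]
contact_force: [-1.8, 22.9, 24.5]
grip_width: 0.011
```

Run:
```python
from plan import *
from workcell import bot
s0=bot.observe();print(s0['tcp_pos'],s0['orientation'],s0['contact_force'],s0['grip_width'])
s=bot.grab_frame('side')['img']
zoom(s,240,110,100,75,'pics/d1.png')
```

```text
[ 0.44881954 -0.15017126  0.2693436 ] [-3.13809794  0.01307897 -1.66596829] [-1.81572659 22.89690545 24.46203433] 0.011026800550543352
```

View pics/d1.png

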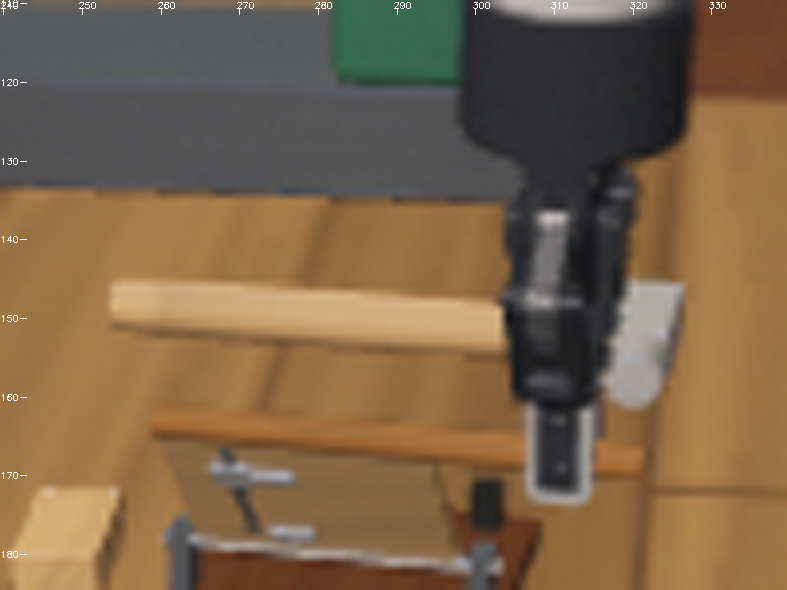

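Run:
```python
import numpy as np
th=np.radians(55.3)
for i in range(40):
    n=min(th+np.radians(6),np.pi)
    print(i,round(np.degrees(n),1),np.round(np.array([-(np.cos(n)-np.cos(th)),-(np.sin(n)-np.sin(th))])*92/25,2))
    th=n
    if n>=np.pi:break
```

```text
0 61.3 [ 0.33 -0.2 ]
1 67.3 [ 0.35 -0.17]
2 73.3 [ 0.36 -0.13]
3 79.3 [ 0.37 -0.09]
4 85.3 [ 0.38 -0.05]
5 91.3 [ 0.39 -0.01]
6 97.3 [0.38 0.03]
7 103.3 [0.38 0.07]
8 109.3 [0.37 0.11]
9 115.3 [0.36 0.15]
10 121.3 [0.34 0.18]
11 127.3 [0.32 0.22]
12 133.3 [0.29 0.25]
13 139.3 [0.27 0.28]
14 145.3 [0.24 0.3 ]
15 151.3 [0.2  0.33]
16 157.3 [0.17 0.35]
17 163.3 [0.13 0.36]
18 169.3 [0.09 0.37]
19 175.3 [0.05 0.38]
20 180.0 [0.01 0.3 ]
```

>>> {"op": "carry_out", "data": {"moves": [[-0.14,0,-0.11,0],[0.31,0,-0.2,0],[0.33,0,-0.17,0]]}}

```text
t: 5.75
tcp_pos: [0.4477, -0.1655, 0.28]
orientation: [-3.14, 0.004, -1.668]
contact_force: [0.9, 7.6, 8.0]
grip_width: 0.0108
```

>>> {"op": "carry_out", "data": {"moves": [[0.35,0,-0.14,0],[0.37,0,-0.1,0],[0.38,0,-0.06,0],[0.39,0,-0.02,0],[0.38,0,0.03,0],[0.38,0,0.07,0]]}}

```text
t: 6.35
tcp_pos: [0.4418, -0.2233, 0.2843]
orientation: [-3.141, 0.0, -1.67]
contact_force: [2.1, 4.1, -2.3]
grip_width: 0.0111
```

>>> {"op": "carry_out", "data": {"moves": [[0.37,0,0.11,0],[0.36,0,0.15,0],[0.34,0,0.18,0],[0.32,0,0.22,0],[0.29,0,0.25,0],[0.27,0,0.28,0]]}}

```text
t: 6.95
tcp_pos: [0.4368, -0.2715, 0.2539]
orientation: [3.141, 0.0, -1.67]
contact_force: [-0.6, 2.0, 1.2]
grip_width: 0.011
```

>>> {"op": "carry_out", "data": {"moves": [[0.24,0,0.3,0],[0.2,0,0.33,0],[0.17,0,0.35,0],[0.13,0,0.36,0]]}}

```text
t: 7.35
tcp_pos: [0.4349, -0.2895, 0.2202]
orientation: [3.141, 0.0, -1.67]
contact_force: [-1.4, 3.0, 1.9]
grip_width: 0.011
```

>>> {"op": "carry_out", "data": {"moves": [[0.09,0,0.37,0],[0.05,0,0.38,0],[0.01,0,0.28,0],[0,0,0.08,0],[0,0,0.0,0]]}}

```text
t: 7.85
tcp_pos: [0.4347, -0.2931, 0.1936]
orientation: [3.141, -0.0, -1.67]
contact_force: [-1.7, 3.9, 4.3]
grip_width: 0.0111
```

Run:
```python
from plan import *
from workcell import bot
s0=bot.observe();print(s0['tcp_pos'],s0['orientation'],s0['contact_force'],s0['grip_width'])
s=bot.grab_frame('side')['img']
zoom(s,240,130,100,75,'pics/e1.png')
```

```text
[ 0.43466138 -0.29305784  0.19363565] [ 3.14111728e+00 -4.34810804e-04 -1.67023760e+00] [-1.70022426  3.90845634  4.33798579] 0.011073481853142792
```

View pics/e1.png

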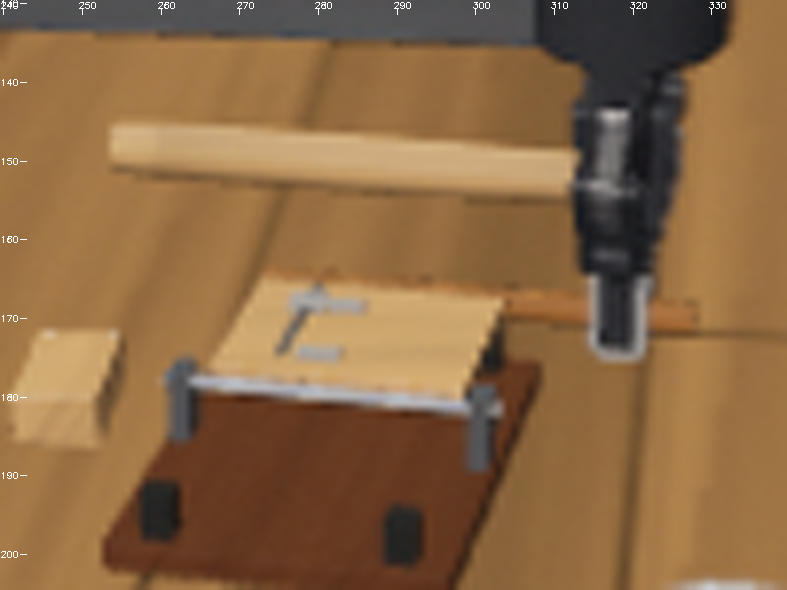

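>>> {"op": "carry_out", "data": {"moves": [[0,0,0.1,0],[0,0,0.1,0],[0,0,0,0]]}}

```text
t: 8.2
tcp_pos: [0.4349, -0.293, 0.192]
orientation: [-3.14, -0.002, -1.67]
contact_force: [-9.2, 10.0, 33.2]
grip_width: 0.011
```

>>> {"op": "carry_out", "data": {"moves": [[0,0,-0.12,0],[0,0,0,0],[0,0,0,0],[0,0,0,0],[0,0,0,0]], "grip": 120}}

```text
t: 8.7
tcp_pos: [0.4347, -0.2932, 0.1909]
orientation: [3.141, 0.0, -1.67]
contact_force: [0.4, -0.4, 0.3]
grip_width: 0.0451
```

>>> {"op": "carry_out", "data": {"moves": [[0,0,-0.5,0],[0,0,-0.8,0],[0,0,-1,0],[0,0,-1,0],[0,0,-1,0],[-0.5,0,-0.5,0],[-1,0,0,0],[-1,0,0,0]]}}

```text
t: 9.5
tcp_pos: [0.441, -0.2299, 0.3121]
orientation: [-3.141, -0.0, -1.671]
contact_force: [0.1, 0.8, -0.2]
grip_width: 0.045
```

Run:
```python
from plan import *
from workcell import bot
s=bot.grab_frame('side')['img'];t=bot.grab_frame('top')['img']
cv2.imwrite('pics/f_s.png',s);cv2.imwrite('pics/f_t.png',t)
zoom(s,255,155,60,45,'pics/f1.png');zoom(t,320,160,60,45,'pics/f2.png')
c=np.load('c.npy');g=np.load('g.npy')
rows([c[0],c[1],.30],c[2]-np.pi/2)
```

```text
tcp [ 0.4405 -0.2278  0.3114] ori [ 3.1403e+00  1.8000e-03 -1.6674e+00] F [ 0.6 -0.4 -0.4] w 0.0454 t 9.6 total tool units (at current yaw) [-16.97  -3.3    0.46] spin units 0.52
```

View pics/f1.png

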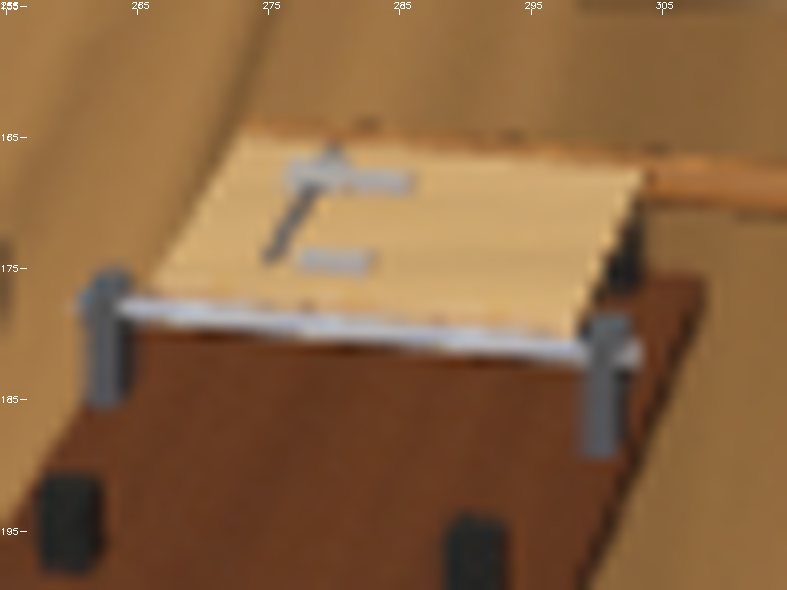

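View pics/f2.png

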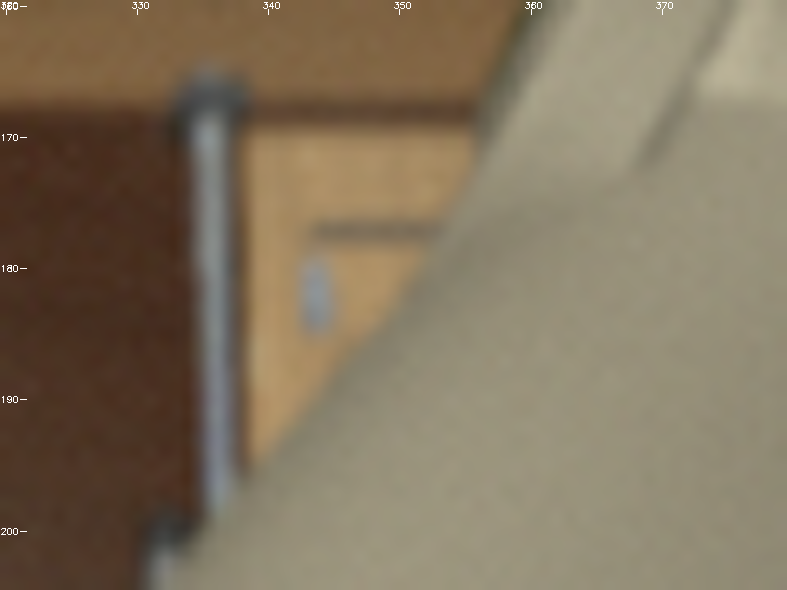

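>>> {"op": "carry_out", "data": {"moves": [[-1,-0.2,0,0.26],[-1,-0.2,0,0.26],[-1,-0.2,0,0],[-1,-0.2,0,0],[-1,-0.2,0,0],[-1,-0.2,0,0],[-1,-0.2,0,0],[-1,-0.2,0,0]], "grip": 0}}

```text
t: 10.4
tcp_pos: [0.5093, -0.0377, 0.3113]
orientation: [3.141, -0.0, -1.725]
contact_force: [-0.6, -0.5, 0.2]
grip_width: 0.0857
```

>>> {"op": "carry_out", "data": {"moves": [[-1,-0.2,0,0],[-1,-0.2,0,0],[-1,-0.2,0,0],[-1,-0.2,0,0],[-1,-0.2,0,0],[-1,-0.2,0,0],[-1,-0.2,0,0],[-1,-0.2,0,0]]}}

```text
t: 11.2
tcp_pos: [0.565, 0.0679, 0.3154]
orientation: [3.141, 0.062, -1.605]
contact_force: [-0.1, 0.5, -1.0]
grip_width: 0.0851
```

Run:
```python
from plan import *
from workcell import bot
s=bot.grab_frame('side')['img'];t=bot.grab_frame('top')['img']
cv2.imwrite('pics/g_s.png',s);cv2.imwrite('pics/g_t.png',t)
zoom(s,255,155,60,45,'pics/g1.png');zoom(t,325,160,60,45,'pics/g2.png');zoom(s,190,170,150,112,'pics/g3.png')
c=np.load('c.npy');g=np.load('g.npy')
rows([c[0],c[1],.30],c[2]-np.pi/2)
```

```text
tcp [0.5653 0.0684 0.3155] ori [-3.1412  0.0621 -1.6043] F [ 0.2 -1.3  0. ] w 0.0853 t 11.3 total tool units (at current yaw) [-4.72  0.23  0.62] spin units 1.12
```

View pics/g1.png

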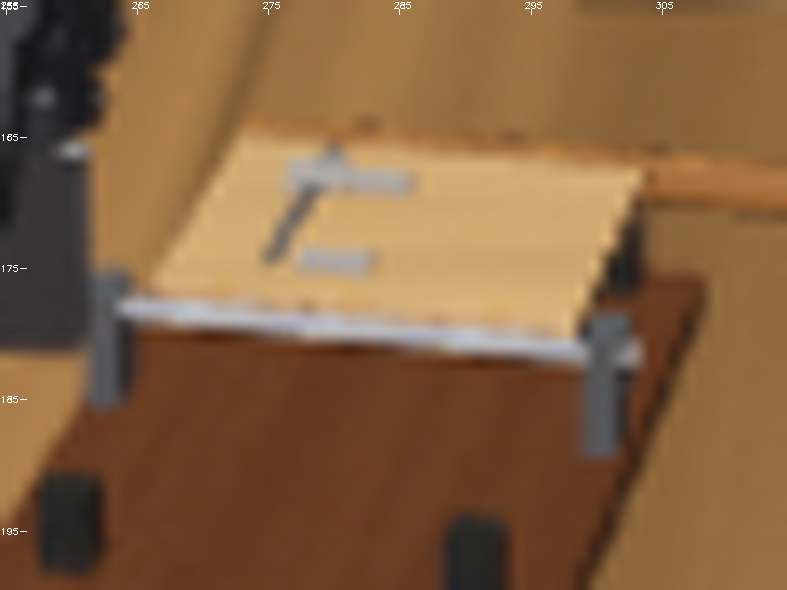

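View pics/g2.png

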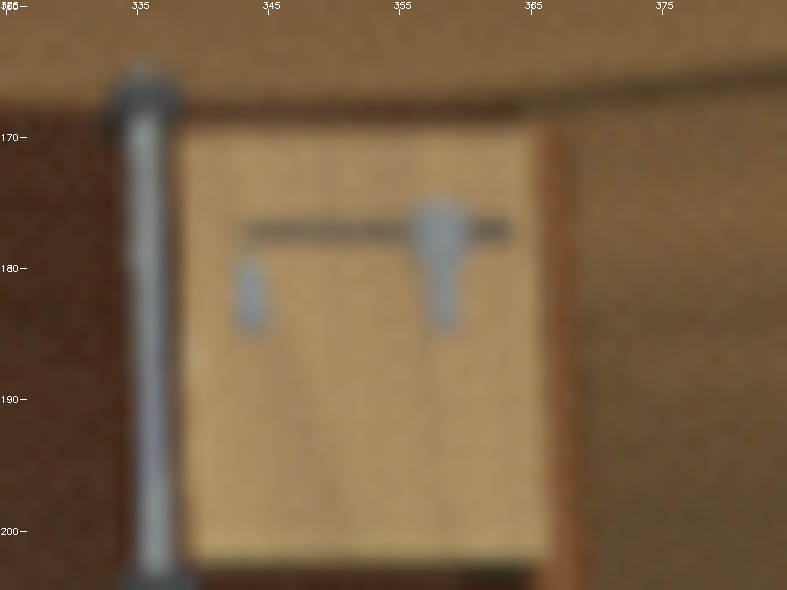

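View pics/g3.png

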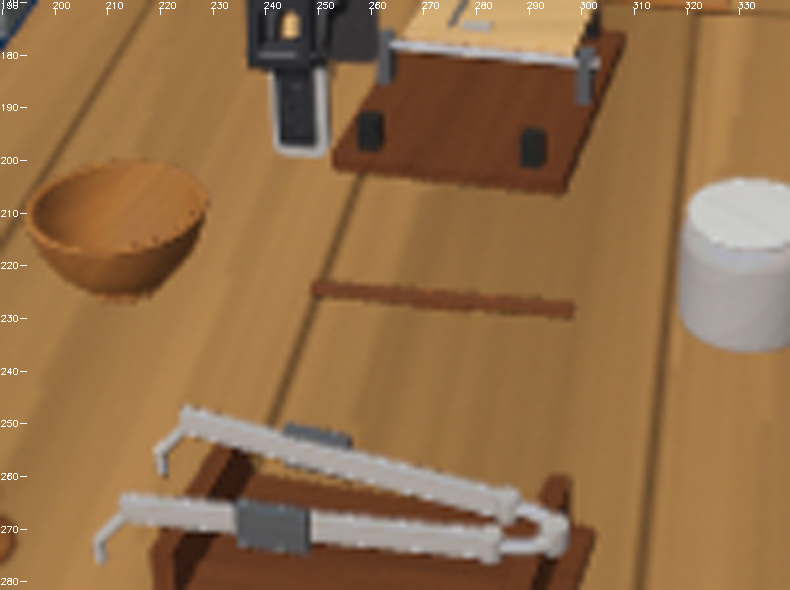

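>>> {"op": "carry_out", "data": {"moves": [[0,0,0,0],[0,0,0,0]]}}

```text
t: 11.5
tcp_pos: [0.5643, 0.0671, 0.3153]
orientation: [3.141, 0.061, -1.607]
contact_force: [0.5, -0.0, -0.4]
grip_width: 0.0855
```

Run:
```python
from plan import *
from workcell import bot
c=np.load('c.npy');g=np.load('g.npy')
print(bot.observe()['q'].round(3), bot.observe()['joint_vel'].round(3))
rows([c[0],c[1],.30],c[2]-np.pi/2)
```

```text
[-0.037  0.34  -0.14   1.092  0.061  3.141] [-0.003 -0.004 -0.004 -0.002  0.002  0.002]
tcp [0.5643 0.0671 0.3153] ori [ 3.1407  0.0612 -1.6066] F [ 0.5 -0.  -0.4] w 0.0855 t 11.5 total tool units (at current yaw) [-4.77  0.2   0.61] spin units 1.1
```

>>> {"op": "carry_out", "data": {"moves": [[0,0,0,-1],[0,0,0,-1],[0,0,0,-1],[0,0,0,-1],[0,0,0,-1],[0,0,0,-1],[0,0,0,-1],[0,0,0,-1]]}}

```text
t: 12.3
tcp_pos: [0.5642, 0.0668, 0.3154]
orientation: [-3.096, 0.041, -0.764]
contact_force: [0.4, -0.8, -0.4]
grip_width: 0.0853
```

Run:
```python
from plan import *
from workcell import bot
c=np.load('c.npy');g=np.load('g.npy')
print(bot.observe()['q'].round(3), bot.observe()['joint_vel'].round(3))
rows([c[0],c[1],.30],c[2]+np.pi/2)
```

```text
[-0.037  0.339 -0.14   1.092  0.061  2.299] [-1.000e-03  0.000e+00  1.000e-03  2.000e-03 -0.000e+00 -1.039e+00]
tcp [0.5642 0.0668 0.3154] ori [-3.0963  0.0413 -0.7641] F [ 0.4 -0.8 -0.4] w 0.0853 t 12.3 total tool units (at current yaw) [-3.34 -3.44  0.62] spin units -20.85
```

>>> {"op": "carry_out", "data": {"moves": [[0,0,0,-1],[0,0,0,-1],[0,0,0,-1],[0,0,0,-1],[0,0,0,-1],[0,0,0,-1],[0,0,0,-1],[0,0,0,-1]]}}

```text
t: 13.1
tcp_pos: [0.5642, 0.0668, 0.3154]
orientation: [-3.081, -0.006, 0.072]
contact_force: [-0.3, -0.8, -0.0]
grip_width: 0.0852
```

Run:
```python
from workcell import bot
o=bot.observe();print(o['q'].round(3),o['orientation'])
```

```text
[-0.037  0.339 -0.14   1.092  0.061  1.461] [-3.08059816 -0.00592637  0.07246387]
```

>>> {"op": "carry_out", "data": {"moves": [[0,0,0,-1],[0,0,0,-1],[0,0,0,-1],[0,0,0,-1],[0,0,0,-1],[0,0,0,-1],[0,0,0,-1],[0,0,0,-1]]}}

```text
t: 13.9
tcp_pos: [0.5642, 0.0668, 0.3154]
orientation: [-3.105, -0.049, 0.91]
contact_force: [0.1, 0.5, -0.2]
grip_width: 0.0851
```

>>> {"op": "carry_out", "data": {"moves": [[0,0,0,-1],[0,0,0,-1],[0,0,0,-1],[0,0,0,-1],[0,0,0,-1],[0,0,0,-1],[0,0,0,-1],[0,0,0,-1]]}}

```text
t: 14.7
tcp_pos: [0.5642, 0.0668, 0.3154]
orientation: [3.129, -0.06, 1.749]
contact_force: [-0.6, -0.2, -0.8]
grip_width: 0.086
```

>>> {"op": "carry_out", "data": {"moves": [[0,0,0,-1],[0,0,0,-1],[0,0,0,-1],[0,0,0,-1],[0,0,0,-1],[0,0,0,-1],[0,0,0,-1],[0,0,0,-1]]}}

```text
t: 15.5
tcp_pos: [0.5642, 0.0667, 0.3154]
orientation: [3.089, -0.031, 2.587]
contact_force: [0.4, 0.9, -0.2]
grip_width: 0.0855
```

>>> {"op": "carry_out", "data": {"moves": [[0,0,0,-1],[0,0,0,-1],[0,0,0,-1],[0,0,0,-1],[0,0,0,-1],[0,0,0,-1],[0,0,0,-1],[0,0,0,-1]]}}

```text
t: 16.3
tcp_pos: [0.5642, 0.0667, 0.3154]
orientation: [3.083, 0.019, -2.86]
contact_force: [0.2, 0.4, 0.4]
grip_width: 0.0856
```

>>> {"op": "carry_out", "data": {"moves": [[0,0,0,-1],[0,0,0,-1],[0,0,0,-1],[0,0,0,-1],[0,0,0,-1],[0,0,0,-1],[0,0,0,-1],[0,0,0,-1]]}}

```text
t: 17.1
tcp_pos: [0.5642, 0.0667, 0.3154]
orientation: [3.116, 0.056, -2.022]
contact_force: [0.1, -0.1, 0.7]
grip_width: 0.0857
```

Run:
```python
from workcell import bot
o=bot.observe();print(o['q'].round(3),o['orientation'])
```

```text
[-0.037  0.339 -0.14   1.092  0.061 -2.728] [ 3.11630073  0.05578741 -2.02243245]
```

>>> {"op": "carry_out", "data": {"moves": [[0,0,0,-1],[0,0,0,-1],[0,0,0,-1],[0,0,0,-0.7]]}}

```text
t: 17.5
tcp_pos: [0.5642, 0.0668, 0.3154]
orientation: [3.139, 0.061, -1.635]
contact_force: [0.5, -0.1, -0.1]
grip_width: 0.0854
```

>>> {"op": "carry_out", "data": {"moves": [[0,0,0,-1],[0,0,0,-1]]}}

```text
t: 17.7
tcp_pos: [0.5619, 0.1199, 0.3157]
orientation: [-3.133, 0.022, -1.506]
contact_force: [0.1, -0.4, 0.8]
grip_width: 0.0853
```

Run:
```python
from workcell import bot
o=bot.observe();print(o['q'].round(3),o['orientation'])
```

```text
[ 0.066  0.348 -0.127  1.088  0.022 -3.14 ] [-3.13309282  0.02228145 -1.50626711]
```

>>> {"op": "carry_out", "data": {"moves": [[0,0,0,-1]]}}

```text
t: 17.8
tcp_pos: [0.5576, 0.1523, 0.3157]
orientation: [-3.131, 0.0, -1.444]
contact_force: [0.1, 0.5, 0.4]
grip_width: 0.0852
```

Run:
```python
from workcell import bot
for i in range(1):
    bot.grab_frame('side');o=bot.observe();print(o['q'].round(4),o['orientation'],o['tcp_pos'])
```

```text
[ 1.3460e-01  3.5390e-01 -1.1770e-01  1.0890e+00  2.1000e-03 -3.1406e+00] [-3.13137896e+00  2.08615022e-03 -1.43718712e+00] [0.55652243 0.15634768 0.3157761 ]
```

>>> {"op": "carry_out", "data": {"moves": [[0,0,0,1],[0,0,0,1],[0,0,0,1],[0,0,0,1],[0,0,0,1],[0,0,0,1],[0,0,0,1],[0,0,0,1]]}}

```text
t: 18.65
tcp_pos: [0.5574, 0.1518, 0.3156]
orientation: [-3.136, 0.008, -2.287]
contact_force: [0.0, 0.7, 0.2]
grip_width: 0.0854
```

>>> {"op": "carry_out", "data": {"moves": [[0,0,0,1],[0,0,0,1],[0,0,0,1],[0,0,0,1],[0,0,0,1],[0,0,0,1],[0,0,0,1],[0,0,0,1]]}}

```text
t: 19.45
tcp_pos: [0.5574, 0.1518, 0.3157]
orientation: [3.14, 0.01, -3.125]
contact_force: [-0.6, -0.5, -0.1]
grip_width: 0.0856
```

>>> {"op": "carry_out", "data": {"moves": [[0,0,0,1],[0,0,0,1],[0,0,0,1],[0,0,0,1],[0,0,0,1],[0,0,0,1],[0,0,0,1],[0,0,0,1]]}}

```text
t: 20.25
tcp_pos: [0.5574, 0.1518, 0.3157]
orientation: [3.133, 0.005, 2.32]
contact_force: [-1.1, 0.5, 0.3]
grip_width: 0.0854
```

>>> {"op": "carry_out", "data": {"moves": [[0,0,0,1],[0,0,0,1],[0,0,0,1],[0,0,0,1],[0,0,0,1],[0,0,0,1],[0,0,0,1],[0,0,0,0.5]]}}

```text
t: 21.05
tcp_pos: [0.5574, 0.1517, 0.3157]
orientation: [3.132, -0.003, 1.536]
contact_force: [0.2, -0.2, 0.0]
grip_width: 0.0856
```

Run:
```python
from plan import *
from workcell import bot
s=bot.grab_frame('side')['img'];t=bot.grab_frame('top')['img']
c=np.load('c.npy')
print(bot.observe()['q'].round(3))
rows([c[0],c[1],.19],c[2]+np.pi/2)
```

```text
[ 1.270e-01  3.540e-01 -1.180e-01  1.089e+00  1.000e-03  1.580e-01]
tcp [0.5574 0.1518 0.3157] ori [ 3.1320e+00 -2.5000e-03  1.5394e+00] F [-0.6  0.4  0.3] w 0.0857 t 21.15 total tool units (at current yaw) [1.4  0.2  5.03] spin units 1.15
```

>>> {"op": "carry_out", "data": {"moves": [[0,0,0,0.6],[0,0,0,0.55],[0.7,0.18,0.5,0],[0.7,0.18,0.5,0],[0,0,0.5,0],[0,0,0.5,0],[0,0,0.5,0],[0,0,0,0]]}}

```text
t: 21.95
tcp_pos: [0.5712, 0.1852, 0.2507]
orientation: [3.136, -0.002, 1.42]
contact_force: [0.3, -0.2, -0.1]
grip_width: 0.0852
```

Run:
```python
from plan import *
from workcell import bot
s=bot.grab_frame('side')['img'];t=bot.grab_frame('top')['img']
zoom(s,190,200,130,97,'pics/i1.png');zoom(t,170,150,100,75,'pics/i2.png')
c=np.load('c.npy')
rows([c[0],c[1],.19],c[2]+np.pi/2)
```

```text
tcp [0.5721 0.1854 0.253 ] ori [ 3.1332 -0.0033  1.4197] F [0.4 0.2 0.5] w 0.0855 t 22.05 total tool units (at current yaw) [-0.   -0.35  2.52] spin units 0.0
```

View pics/i1.png

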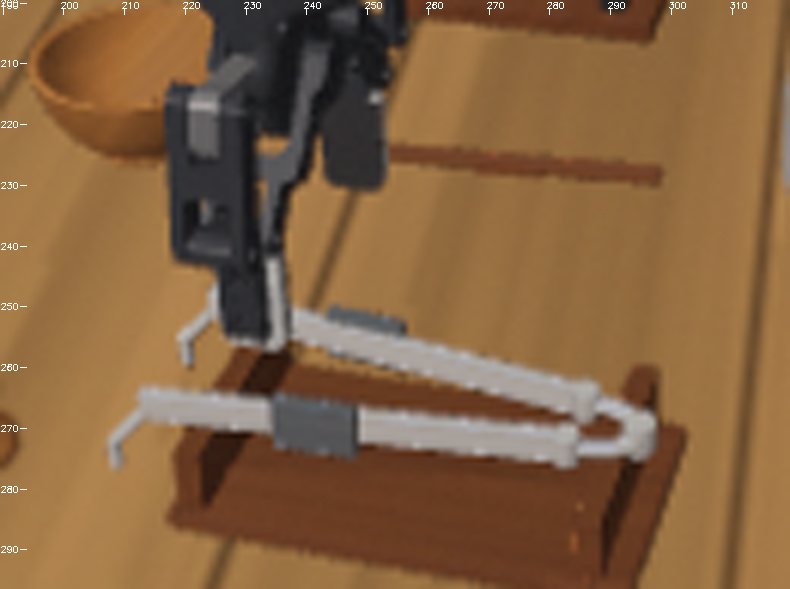

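View pics/i2.png

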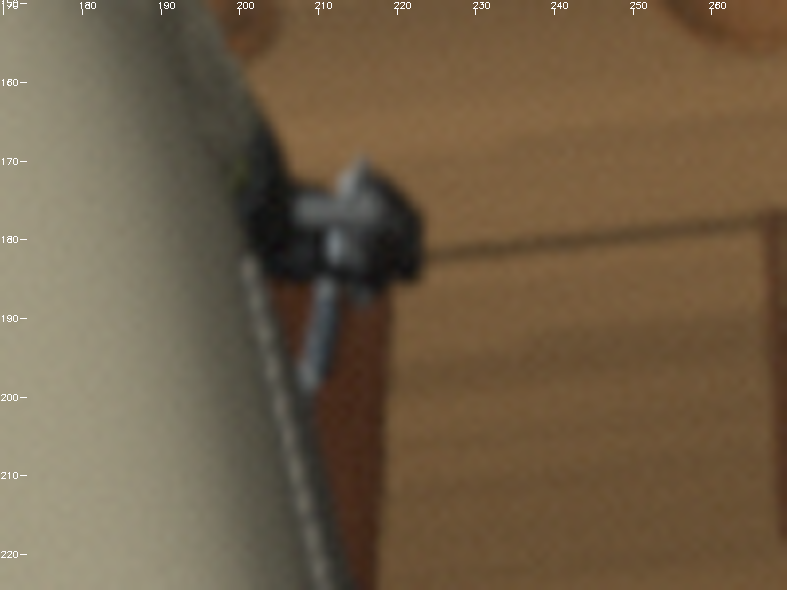

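>>> {"op": "carry_out", "data": {"moves": [[0,-0.2,0,0],[0,-0.2,0,0],[0,0,0,0],[0,0,0.5,0],[0,0,0.5,0],[0,0,0.5,0],[0,0,0.5,0],[0,0,0.5,0]]}}

```text
t: 22.85
tcp_pos: [0.5629, 0.1873, 0.1891]
orientation: [3.133, -0.003, 1.42]
contact_force: [-0.5, 0.4, -0.0]
grip_width: 0.0854
```

>>> {"op": "carry_out", "data": {"moves": [[0,0,0,0],[0,0,0,0]]}}

```text
t: 23.05
tcp_pos: [0.563, 0.1874, 0.1901]
orientation: [3.133, -0.003, 1.42]
contact_force: [0.6, -0.3, 0.7]
grip_width: 0.0859
```

Run:
```python
from plan import *
from workcell import bot
s=bot.grab_frame('side')['img'];t=bot.grab_frame('top')['img']
zoom(s,190,200,130,97,'pics/j1.png');zoom(t,170,150,100,75,'pics/j2.png')
c=np.load('c.npy')
rows([c[0],c[1],.19],c[2]+np.pi/2)
from scipy.optimize import brentq
for w in (.056,.05,.046,.044,.042,.040,.038,.036):
    q=brentq(lambda q:2*(12+16*np.cos(q)-85*np.sin(q))-w*1000,-.01,.15);print(w,round(q,3),round(2*(12+18*np.cos(q)-160*np.sin(q)),1),'count',round(255*(1-w/.0853)))
```

```text
tcp [0.5635 0.1875 0.1912] ori [ 3.1314 -0.004   1.42  ] F [-0.1  0.5  0. ] w 0.0852 t 23.15 total tool units (at current yaw) [-0.04  0.01  0.05] spin units 0.01
0.056 -0.0 60.0 count 88
0.05 0.035 48.7 count 106
0.046 0.059 41.2 count 117
0.044 0.07 37.5 count 123
0.042 0.082 33.7 count 129
0.04 0.093 30.0 count 135
0.038 0.105 26.3 count 141
0.036 0.117 22.5 count 147
```

View pics/j1.png

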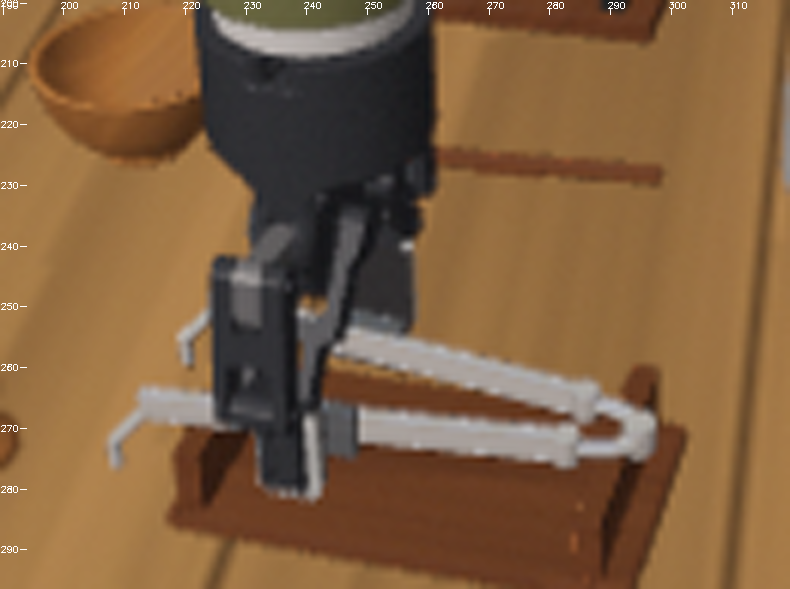

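Run:
```python
from h import *
g=np.load('g.npy');f=790/60
def T(x,y):return(325+x/f-.5,160+y/f-.5)
def S(x,y):return(255+x/f-.5,155+y/f-.5)
def st(p):
    d=np.array(p)-[g[0],g[1],0];c,s=np.cos(g[2]),np.sin(g[2]);return (np.array([c*d[0]+s*d[1],-s*d[0]+c*d[1]])*1000).round(1)
print('fixed top',st(back(T(251,298),'top',.041)),'moving top',st(back(T(442,302),'top',.041)))
print('fixed side',st(back(S(336,260),'side',.041)),'moving near-end side',st(back(S(408,183),'side',.041)),'fixed near-end',st(back(S(372,261),'side',.041)))
print('handle top col',st(back(T(557,250),'top',.034)), 'hinge', st(back(T(148,300),'top',.034)))
```

```text
fixed top [ 20.5 -22. ] moving top [ 19.4 -65.4]
fixed side [ 20.4 -22.2] moving near-end side [ 13.4 -65.4] fixed near-end [ 12.2 -23.3]
handle top col [ 33.4 -93.5] hinge [22.   0.4]
```

>>> {"op": "carry_out", "data": {"moves": [[0,0,0,0],[0,0,0,0],[0,0,0,0],[0,0,0,0]], "grip": 112, "force": 60}}

```text
t: 23.55
tcp_pos: [0.564, 0.1878, 0.1932]
orientation: [3.128, -0.005, 1.421]
contact_force: [-1.8, 0.3, 9.5]
grip_width: 0.0479
```

Run:
```python
from plan import *
from workcell import bot
s=bot.grab_frame('side')['img']
zoom(s,190,200,130,97,'pics/k1.png')
c=np.load('c.npy')
rows([c[0],c[1],.19],c[2]+np.pi/2)
```

```text
tcp [0.564  0.1878 0.1932] ori [ 3.1285 -0.0053  1.4205] F [-1.   0.1  9.5] w 0.0482 t 23.6 total tool units (at current yaw) [-0.05 -0.01  0.13] spin units 0.01
```

View pics/k1.png

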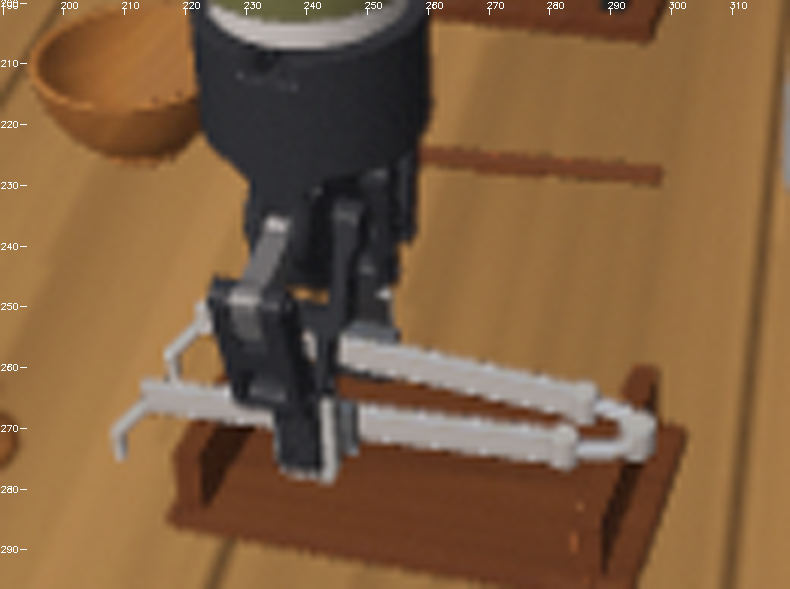

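>>> {"op": "carry_out", "data": {"moves": [[0,0,-0.1,0],[0,0,0,0],[0,0,-0.2,0],[0,0,-0.5,0],[0,0,-0.7,0],[0,0,-0.7,0],[0,0,0,0],[0,0,0,0]], "grip": 114}}

```text
t: 24.4
tcp_pos: [0.5628, 0.1873, 0.2463]
orientation: [3.131, -0.004, 1.42]
contact_force: [-0.2, -0.5, -0.3]
grip_width: 0.0475
```

Run:
```python
from plan import *
from workcell import bot
s=bot.grab_frame('side')['img'];t=bot.grab_frame('top')['img']
zoom(s,190,180,130,97,'pics/l1.png');cv2.imwrite('pics/l_s.png',s)
g=np.load('g.npy')
print(bot.observe()['q'].round(3))
rows([g[0],g[1],.30],g[2]+np.pi/2)
```

```text
[ 0.186  0.435 -0.181  0.946  0.     0.337]
tcp [0.5621 0.1872 0.245 ] ori [ 3.1335 -0.0033  1.4199] F [ 0.4  0.  -0.7] w 0.0477 t 24.5 total tool units (at current yaw) [-15.91   1.08  -2.2 ] spin units -0.45
```

View pics/l1.png

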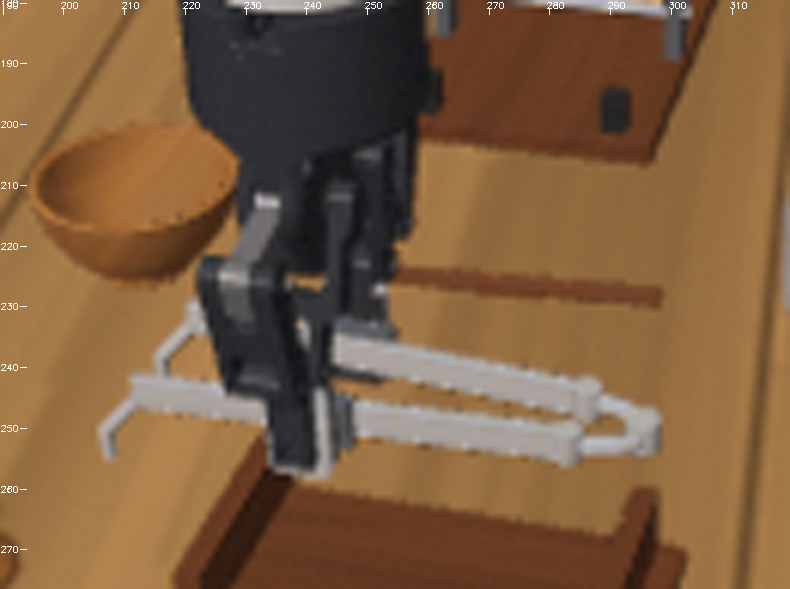

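Run:
```python
from plan import *
g=np.load('g.npy')
p=pose(g[:3],[-52,-43.7,0])[0];print(p)
rows([p[0]-.0013,p[1],.275],g[2]+np.pi/2)
```

```text
[ 0.47292886 -0.24826802  0.        ]
tcp [0.5621 0.1872 0.245 ] ori [ 3.1335 -0.0033  1.4199] F [ 0.4  0.  -0.7] w 0.0477 t 24.5 total tool units (at current yaw) [-17.77  -0.96  -1.2 ] spin units -0.45
```

>>> {"op": "carry_out", "data": {"moves": [[-0.2,0,-0.4,0],[-0.5,-0.02,-0.4,0],[-0.8,-0.04,-0.4,0],[-0.9,-0.05,0,0],[-0.9,-0.05,0,0],[-0.9,-0.05,0,0],[-0.9,-0.05,0,0],[-0.9,-0.05,0,0]]}}

```text
t: 25.3
tcp_pos: [0.5316, 0.0384, 0.2759]
orientation: [3.132, -0.003, 1.419]
contact_force: [0.5, 1.1, -1.5]
grip_width: 0.0476
```

>>> {"op": "carry_out", "data": {"moves": [[-0.9,-0.05,0,0],[-0.9,-0.05,0,0],[-0.9,-0.05,0,0],[-0.9,-0.05,0,0],[-0.9,-0.05,0,0],[-0.9,-0.05,0,0],[-0.9,-0.05,0,-0.2],[-0.9,-0.05,0,-0.25]]}}

```text
t: 26.1
tcp_pos: [0.4948, -0.138, 0.2751]
orientation: [3.132, -0.003, 1.467]
contact_force: [-0.0, -0.4, -1.4]
grip_width: 0.0475
```

>>> {"op": "carry_out", "data": {"moves": [[-0.9,-0.05,0,0],[-0.9,-0.05,0,0],[-0.7,-0.05,0,0],[-0.5,-0.05,0,0],[-0.3,0,0,0],[-0.1,0,0,0],[0,0,0,0]]}}

```text
t: 26.8
tcp_pos: [0.4818, -0.2205, 0.2741]
orientation: [3.132, -0.004, 1.467]
contact_force: [0.0, 0.4, -1.8]
grip_width: 0.0473
```

Run:
```python
from plan import *
from workcell import bot
s=bot.grab_frame('side')['img'];t=bot.grab_frame('top')['img']
cv2.imwrite('pics/m_s.png',s);cv2.imwrite('pics/m_t.png',t)
zoom(s,245,130,100,75,'pics/m1.png');zoom(t,320,150,60,45,'pics/m2.png')
g=np.load('g.npy')
p=pose(g[:3],[-52,-43.7,0])[0]
rows([p[0]-.0013,p[1],.229],g[2]+np.pi/2)
```

```text
tcp [ 0.4819 -0.2199  0.274 ] ori [ 3.1323 -0.0037  1.4679] F [ 0.2  0.8 -0.7] w 0.0475 t 26.9 total tool units (at current yaw) [-1.17 -0.29  1.8 ] spin units 0.01
```

View pics/m1.png

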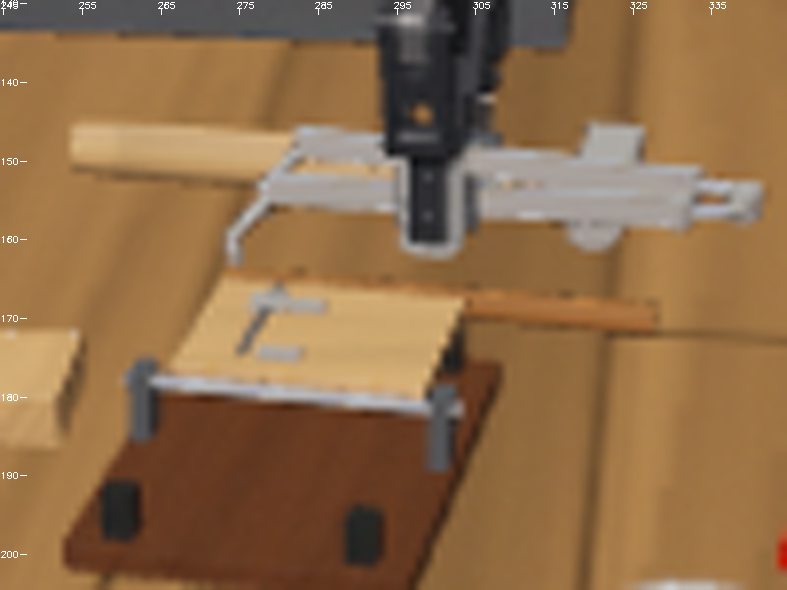

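View pics/m2.png

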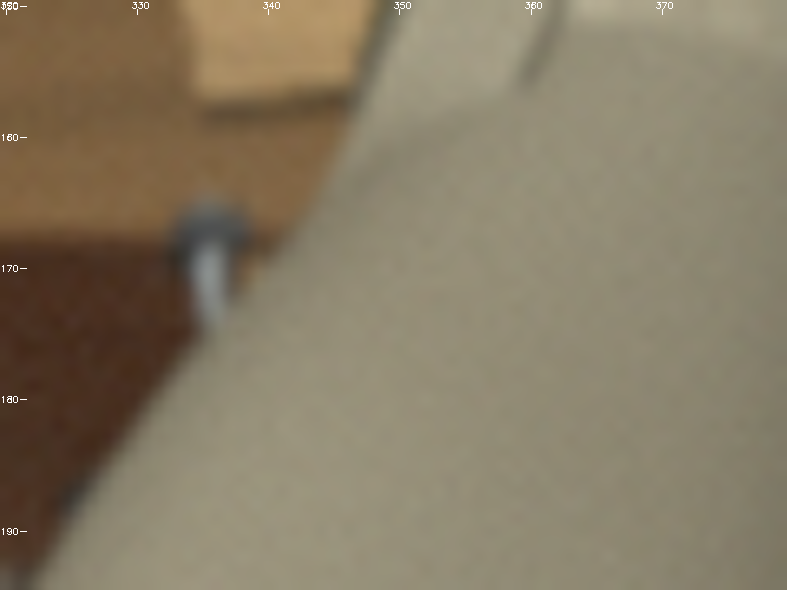

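```bash
cat > tips.py <<'E'
from h import *
# predict tip/bow world for tcp pose; fx = offset of calipers origin along its x relative to grasp axis (mm), dz, pitch (nose down +), q
def tips(tcp,yaw,fx=-2.5,dz=0,pitch=0,q=.0530,tilt=.0093):
    cy=yaw-np.pi/2
    ox=fx+ .155*tilt*1000
    yt=12+18*np.cos(q)-160*np.sin(q)
    xt=75; 
    L={'tip_l':[xt,yt,-26],'tip_r':[xt,-yt,-26],'bowL':[-85,12,6],'bowR':[-85,-12,6]}
    out={}
    for k,P in L.items():
        P=np.array(P,float);P=np.array([P[0]*np.cos(pitch)+P[2]*np.sin(pitch)*-1*-1,P[1],P[2]*np.cos(pitch)-P[0]*np.sin(pitch)])
        P=P+[ox,0,(tcp[2]-.1592)*1000+dz]
        out[k]=pose([tcp[0],tcp[1],cy],P)[0]
    return out
E
python3 - <<'E'
from tips import *
a=tips([.5625,.1872,.2455],1.42)
for k,v in a.items():print(k,v.round(4),proj(v,'side')[0].round(1))
a=tips([.4819,-.2202,.274],1.4675)
for k,v in a.items():print(k,v.round(4),proj(v,'side')[0].round(1))
E
```

```text
tip_l [0.6388 0.1973 0.0603] [208.5 255.4]
tip_r [0.6324 0.1548 0.0603] [217.  243.6]
bowL [0.4792 0.212  0.0923] [283.4 252.7]
bowR [0.4756 0.1883 0.0923] [286.6 245.6]
tip_l [ 0.5577 -0.2064  0.0888] [274.8 163.4]
tip_r [ 0.5532 -0.2492  0.0888] [278.4 157.5]
bowL [ 0.3975 -0.1994  0.1208] [331.  156.4]
bowR [ 0.3951 -0.2233  0.1208] [332.  153.1]
```

Run:
```python
from plan import *
g=np.load('g.npy')
p=pose(g[:3],[-54.5,-43.7,0])[0]
rows([p[0],p[1],.236],g[2]+np.pi/2)
```

```text
tcp [ 0.4819 -0.2199  0.274 ] ori [ 3.1323 -0.0037  1.4679] F [ 0.2  0.8 -0.7] w 0.0475 t 26.9 total tool units (at current yaw) [-1.16 -0.34  1.52] spin units 0.01
```

>>> {"op": "carry_out", "data": {"moves": [[-0.4,-0.12,0,0],[-0.4,-0.12,0,0],[-0.36,-0.1,0,0],[0,0,0.4,0],[0,0,0.4,0],[0,0,0.4,0],[0,0,0.3,0],[0,0,0,0]]}}

```text
t: 27.7
tcp_pos: [0.4702, -0.2476, 0.2346]
orientation: [3.135, -0.005, 1.468]
contact_force: [-0.6, 0.4, -1.4]
grip_width: 0.0474
```

Run:
```python
from plan import *
from tips import tips
from workcell import bot
f=bot.grab_frame('side');s=f['img'];cv2.imwrite('pics/n_s.png',s)
bot.grab_frame('side');bot.grab_frame('side')
zoom(s,255,140,60,45,'pics/n1.png')
g=np.load('g.npy')
p=pose(g[:3],[-54.5,-43.7,0])[0]
rows([p[0],p[1],.230],g[2]+np.pi/2)
o=bot.observe();a=tips(o['tcp_pos'],o['orientation'][2],fx=-1.5)
def st(p):
    d=np.array(p)-[g[0],g[1],0];c,s=np.cos(g[2]),np.sin(g[2]);return (np.array([c*d[0]+s*d[1],-s*d[0]+c*d[1],p[2]])*1000).round(1)
for k,v in a.items():print(k,st(v)[:2],v[2].round(4),proj(v,'side')[0].round(1))
for l in('tip_l','strip_fixed','strip_moving'):print(l,[(np.round(d["position"],1).tolist(),round(d["score"],2)) for d in bot.look_for(l,'side')])
```

```text
tcp [ 0.471  -0.2482  0.2364] ori [ 3.132  -0.0033  1.4676] F [-0.6 -0.5 -1.4] w 0.0478 t 27.85 total tool units (at current yaw) [ 0.01 -0.02  0.26] spin units 0.0
tip_l [ 21.  -22.3] 0.0512 [279.8 171.1]
tip_r [ 21.  -65.3] 0.0512 [283.1 165.2]
bowL [-139.   -31.9] 0.0832 [334.  164.7]
bowR [-139.   -55.9] 0.0832 [335.  161.3]
tip_l [([364.4, 188.0], 0.76), ([388.9, 299.9], 0.7), ([314.9, 165.8], 0.53), ([318.1, 157.3], 0.52), ([361.3, 294.3], 0.51)]
strip_fixed [([285.2, 174.3], 0.78), ([319.1, 162.4], 0.23)]
strip_moving [([318.6, 160.9], 0.65)]
```

View pics/n1.png

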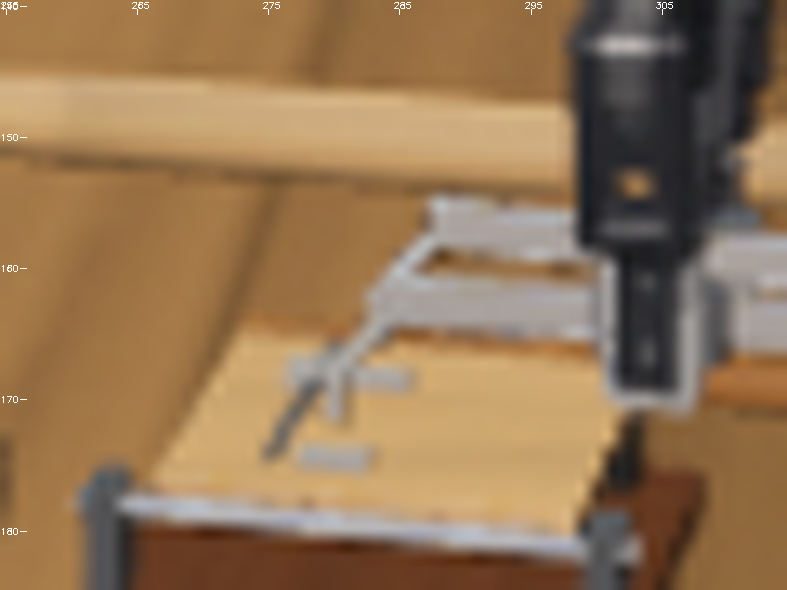

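Run:
```python
from h import *
s=cv2.imread('pics/l_s.png');zoom(s,200,222,40,36,'pics/o1.png')
s=cv2.imread('pics/side0.png');zoom(s,200,242,40,36,'pics/o2.png')
```

```text
(no output)
```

View pics/o1.png

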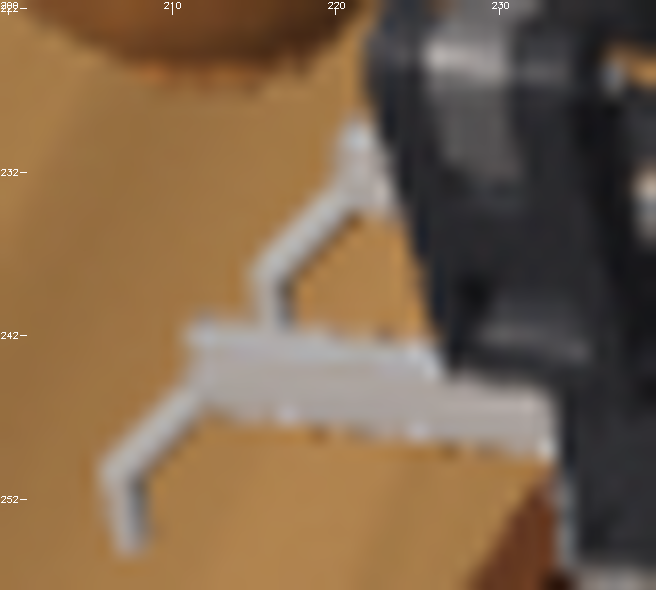

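View pics/o2.png

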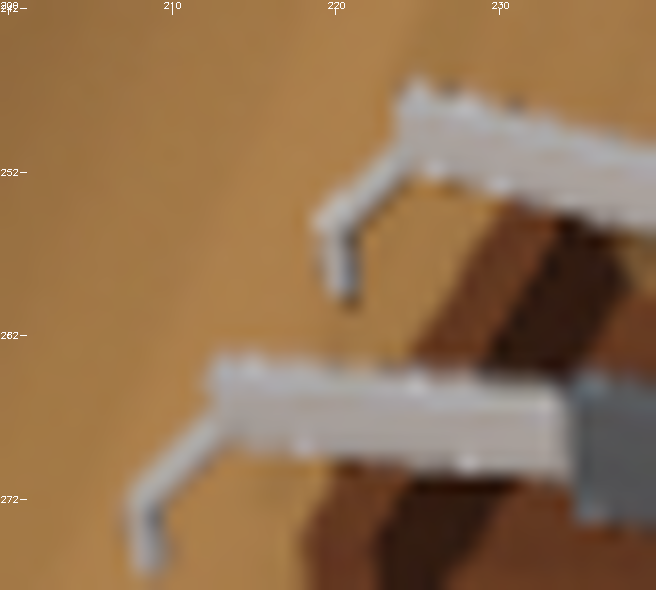

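Run:
```python
from h import *
c=np.load('c.npy')
def d(p,z,gap):
    a=proj(pose(p,[[75,gap/2,z],[75,-gap/2,z]]),'side');return (a[1]-a[0]).round(2)
print('open60',d(c,34-14,60),'obs 11.5,-17.5')
for gp in(40,42,44,46,48):print(gp,d([.562,.187,c[2]],86-14,gp),'obs 9.3,-12.5')
```

```text
open60 [ 11.43 -16.87] obs 11.5,-17.5
40 [  7.97 -10.9 ] obs 9.3,-12.5
42 [  8.37 -11.44] obs 9.3,-12.5
44 [  8.77 -11.99] obs 9.3,-12.5
46 [  9.17 -12.54] obs 9.3,-12.5
48 [  9.57 -13.08] obs 9.3,-12.5
```

>>> {"op": "carry_out", "data": {"moves": [[0,0,0.1,0],[0,0,0.1,0],[0,0,0.05,0],[0,0,0,0],[0,0,0,0],[0,0,0,0]], "grip": 115}}

```text
t: 28.6
tcp_pos: [0.4709, -0.2484, 0.2301]
orientation: [3.132, -0.003, 1.467]
contact_force: [-0.1, -0.0, -0.9]
grip_width: 0.0472
```

Run:
```python
from plan import *
from tips import tips
from workcell import bot
f=bot.grab_frame('side');s=f['img'];o=bot.observe();cv2.imwrite('pics/p_s.png',s)
g=np.load('g.npy')
p=pose(g[:3],[-54.5,-43.7,0])[0]
rows([p[0],p[1],.230],g[2]+np.pi/2)
a=tips(o['tcp_pos'],o['orientation'][2],fx=-1.5)
def st(p):
    d=np.array(p)-[g[0],g[1],0];c,s=np.cos(g[2]),np.sin(g[2]);return (np.array([c*d[0]+s*d[1],-s*d[0]+c*d[1],p[2]])*1000).round(1)
for k,v in a.items():print(k,st(v)[:2],v[2].round(4),proj(v,'side')[0].round(1))
print('strip faces',proj(pose(g[:3],[[20,-22,41],[20,-65.2,41]]),'side').round(1).tolist())
zoom(s,265,145,40,36,'pics/p1.png')
cv2.imwrite('pics/p_t.png',bot.grab_frame('top')['img'])
```

```text
tcp [ 0.4709 -0.2484  0.2302] ori [ 3.1319 -0.0032  1.4671] F [ 0.3  0.  -0.9] w 0.0473 t 28.65 total tool units (at current yaw) [ 0.01 -0.02  0.01] spin units 0.0
tip_l [ 20.9 -22.5] 0.045 [279.9 173. ]
tip_r [ 20.9 -65.5] 0.045 [283.1 167. ]
bowL [-139.1  -32. ] 0.077 [333.9 166.6]
bowR [-139.1  -56. ] 0.077 [334.9 163.2]
strip faces [[280.1, 174.3], [283.4, 168.2]]
```

View pics/p1.png

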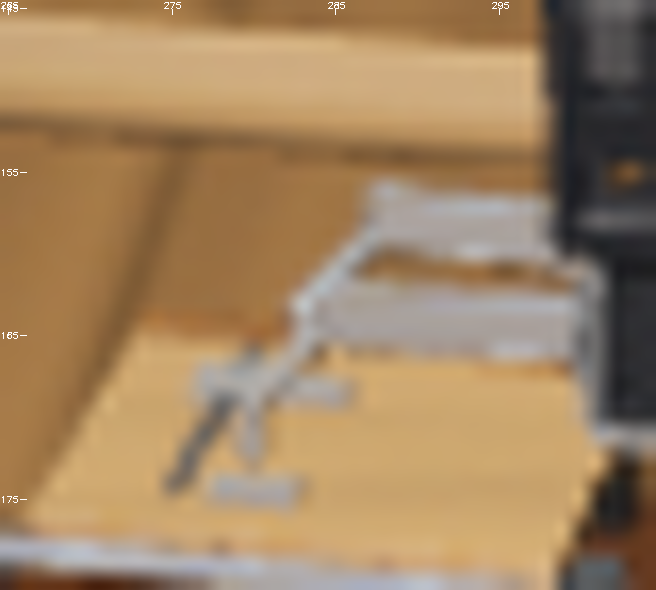

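View pics/p_s.png

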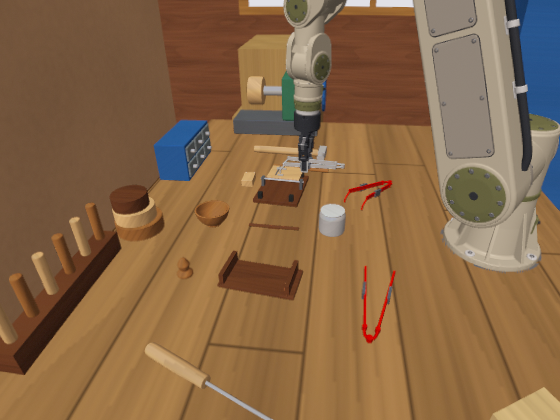

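Run:
```python
from workcell import bot
print(bot.sign_off());o=bot.observe();print(o['t'],o['tcp_pos'],o['grip_width'],o['contact_force'])
```

```text
the job is handed in; nothing more can be done
None
the job is handed in; nothing more can be done
```

I turned the leaf fully over, so the marker strips face up. I then picked the calipers out of the cradle, squeezed them to the strip spacing, and handed the job in at about 29 s, still holding them over the strips.

**Last checks**
- **Strip spacing:** I measured about 43 mm from the top camera. The side camera gave 42–43 mm.
- **Caliper gap:** the gripper opening of 47.2 mm gives a tip gap of about 43.5 mm. A rough reading of the pictures suggested 43–45 mm, so these differ by up to 2 mm.
- **Tip positions:** worked out in the stand's frame, the tips are at (21, -22.5) and (21, -65.5) mm. The strips are at (20, -22) and (20, -65).
- **Tip height:** about 45 mm against the strip face at 41 mm, so roughly 4–5 mm clear. The force reading was about 1 N, which indicates nothing is touching. The side picture agreed for the left tip to within about 0.3 pixel.
- **Tilt:** about 0.01 rad.

**What went wrong or was not checked**
- **Right tip:** it was hidden behind the left arm in the side view, and the robot arm blocked the top view. Its position rests on both jaws closing equally.
- **Last joint limit:** the last joint reached its limit on the way to the calipers and tilted the tool 3.5°. I removed the tilt by a turn to the opposite limit, which cost about 10 s.
- **Forces:** the highest reading was about 33 N, both during the leaf swing and when pressing the leaf onto its feet.

In the last side picture the other things appeared to be where they started.

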